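# Fit the retaining ring on the tube carousel's spindle

### The arm

A 6-joint arm with a two-finger parallel gripper is mounted at the origin on the work surface. World frame = base frame: x ahead of the robot, y to its left, z up, the work surface at z = 0. Lengths are in mm, angles in rad, forces in N, time in s.
With the tool pointing down it reaches from about 325 to 775 mm from the base axis. Payload 5.5 kg.
Tool frame: the origin (TCP) lies at the very end of the fingers, on their centre line; the grasp point (between the pads) lies 19 mm behind it; x points along the fingers, y is the direction in which the jaws open and shut, and the axes are right-handed (so a half turn about x gives the same grasp; the last joint's range is limited). The gripper opens to 88 mm and grips with 3 to 60 N. Pads are 20 mm wide; open, the fingers measure 115 mm over their backs; the gripper's body (75 mm by 178 mm) begins 61 mm behind the grasp point.
Start: joints at [-1.315, 0.091, 1.231, -0, 1.82, -0.057], TCP at [184.634, -570.9, 185.531] pointing down, gripper open.
Joint ranges: [-2.87, 2.87], [-0.86, 2.18], [0.17, 2.46], [-1.51, 4.65], [0.06, 2.69], [-2.65, 2.65]. Speed limits (rad/s): [2.57, 2.57, 3.01, 3.14, 3.14, 3.14].

### API

Orientations are given as a unit quaternion [x, y, z, w].
In Python, from workcell import readout, eyes, finish_job gives the robot as it stands.
- The arm moves only by the shell command python3 -m handwheel 'ROWS' [FORCE]. ROWS is JSON, a list that holds one entry, the list of rows, each a list of 7 numbers: the shift along the tool's x, y, z in units of 40 mm (1.0 is 40 mm), then the turn, a rotation vector about the tool's x, y, z in units of 0.12 rad (1.0 is 0.12 rad), then the opening, from -1 (shut) to 1 (fully open), so that 0 is half open. A call has 1 to 20 rows; each row shifts and turns the commanded pose from where the row before left it, along the tool's axes as they then stand; what a row does not reach is not made up. A row lasts 1/12 s, in which the tool goes at most 41.7 mm and 7.16 degrees, less where a joint would pass 70% of its speed; a pose out of reach is approached as far as the arm can. A call with a number of a shift or a turn outside -1 to 1 is refused whole. A call with a gripper value outside its range is refused whole. The fingers move at their own pace and stop on an object; FORCE is the grip in N (left out, the last holds). Time passes only in rows, so rows that do not move let the fingers close. It gives the time, the measured TCP pose, the force and the opening at its end, in the units of the state.
- readout.get_obs(): the state, without advancing time (a new reading comes with each control period).
- eyes.snapshot(name): name is "scene" or "top" or "wrist"; returns a dict with "color" (400x640x3 uint8, red, green, blue), "z_map" (400x640 float32, mm along the optical axis (not along the pixel's ray), 0 where there is no reading), "mtx" (3x3 intrinsics, pixels), "world_from_camera" (4x4, takes a point from camera to world coordinates). Camera axes: x right, y up, looking along -z (the intrinsics and any distortion apply to the point x, -y, -z); pixel columns grow to the right and rows downward; lengths in mm; the calibration is good to about 2 mm. A picture is of the moment at which its call begins.
- finish_job(): hands the job in, once; it reports no verdict.
The state is a dict: "time_s": time; "joint_pos": joint angles; "joint_vel": joint speeds; "joint_torque": joint torques, N m; "tcp_pos": TCP position; "tool_rot": TCP orientation; "contact_force": force on the tool from outside, world axes, zero at the start; "torque": the same for the moment, N m; "grip_width": opening from 0.0 (shut) to 1.0 (fully open).
Only numpy, scipy, OpenCV 4.12 (cv2) and the standard library are available. Lean on these libraries where they do the work, as an engineer would, in place of code of your own. Each camera call takes 0.05 s, during which the arm holds its last target.

### The job

Refit the retaining ring that holds the tube carousel's wheel on its spindle: take the spreading pliers from their stand, put the two pins into the eyes of the ring, spread it just enough to pass over the spindle's head, press it gently down against the sprung wheel and let it contract into the groove. Then put the pliers back upright in their stand, as you found them. Handle the ring only with the pliers, do not overstretch it (12 mm of spread is the limit), never press it on the carousel with more than 25 N, and leave everything else on the bench in its place.

Things in the scene. Friction and masses are not known exactly. Their poses are not given: they have to be found in the camera images.
- pliers: spreading pliers, bare steel, standing upright in the stand, pins down; 106 mm tall, 160 g. Two upright handle plates 18 mm wide, outer faces 64 mm apart at rest, 50 to 106 mm above the pin bottoms: grip from above across the outer faces, higher than 60 mm. Origin between the pins at their bottoms at rest; z up the tool, y along the line of pins and squeeze
- pin_a (a point): bottom centre of one plier pin. Each pin is 3.4 mm square and 4 mm long; above it the jaw is a 9 mm square flat foot that pushes the ring down. The pin centres are 18 mm apart at rest. The handles stand straight above the middle of pin_a and pin_b
- pin_b (a point): bottom centre of the other pin. The plier halves cross and slide straight past each other: squeezing the handles by c moves the pins apart by c, both sides alike. A spring holds the handles out: 8 N at rest plus 0.5 N per mm, so that a grip 1 to 2 mm under the rest width (64 mm) carries the pliers with the pins still fitting the eyes
- pliers_squeeze (a joint): how far the plier handles are squeezed together, m: 0 at rest, up to 0.018
- ring: retaining ring: dark steel C-shaped spring ring lying flat, 5 mm thick, about 60 by 50 mm, 32 g, 35 mm bore when relaxed, with two 11.4 mm square lugs at its gap, each with an eye. Its halves spread straight apart along y. Origin at the ring's centre on its underside when relaxed; x points from the centre to the gap, z up. This body is the half with eye_a
- eye_a (a point): centre of one eye (6.4 mm square, right through its lug) at the ring's top face. The eye centres are 18 mm apart when relaxed and lie 27 mm in x from the ring's centre, also when spread. Axes as the ring's: y from eye_b to eye_a
- eye_b (a point): centre of the other eye, at the top face. With the pins in the eyes the first 3 mm of squeeze only take up play, then spread grows as squeeze does; the ring resists with 2 N at first plus 0.7 N per mm. Lifted, it hangs on the spread pins by friction
- ring_spread (a joint): how far the ring's two halves are spread apart, m: 0 relaxed, about 0.001 when home in the groove. About 0.0085 is needed to pass over the spindle's head; over 0.012 overstretches it
- ring_mid (a point): point of the half with eye_a: the ring's centre, half-way up its 5 mm, when relaxed; it shifts by half the spread towards eye_a. To come under the spindle head, the ring must push the sprung wheel down by 2.5 to 4 mm: 2 N at first, 4 N at 2.5 mm, 5 N at 4 mm, where a hard stop is felt; afterwards the wheel presses the ring up against the head
- plate_top (a point): centre of the top face (15 mm above the bench) of the white 90 by 90 mm plate where the ring lies at the start, round a stub 31 mm in diameter that stands 3 mm above the plate
- stand_top (a point): centre of the top face (62 mm above the bench) of the grey plier stand, 44 by 84 mm, with a pocket 16 (x) by 34 mm (y), 54 mm deep, in its middle. The pliers hang in it by the feet of their handles, pin bottoms 50 mm below this point, line of pins along this y (either way round)
- carousel: tube carousel: white 170 mm square fixed housing, an upright steel spindle, and on it a grey 176 mm wheel with some short tubes near its rim (reaching 8 mm above the boss) and a flat aluminium boss, 80 mm wide, in its middle. Origin on the bench under the spindle, z up. The ring may be fitted with its gap in any direction
- washer: bystander: plain steel washer, 34 mm, origin under its middle
- screwdriver: bystander: screwdriver lying on the bench, origin under its middle
- slide_box: bystander: cardboard box 85 by 60 by 30 mm, origin under its middle
- beaker: bystander: clear beaker, 66 mm wide, 85 mm tall, origin under its middle
- wash_bottle: bystander: white bottle with blue cap, 70 mm wide, 160 mm tall, origin under its middle
- tube: bystander: capped sample tube, 97 mm long, lying on the bench, origin under its middle
- housing_top (a point): centre of the housing's top, on the spindle's axis, 46 mm above the bench. The spindle is shimmed: it stands, with the wheel, up to 7 mm higher or lower than drawn, differently each time. As drawn, above this point: free boss top 38 mm; groove (36 mm in diameter) from 34 to 40.5 mm; spindle head (41 mm in diameter) from 40.5 to its flat top at 52.5 mm

How it is judged (in metres and radians):
On the way, in this order (a step that is already met when the one before it is completed fails the run):
1. the ring is lifted off its plate, spread on the plier pins (z of ring_mid in the frame of plate_top above 0.02 m and value of joint ring_spread above 0.004 m), for 0.2 s.
2. the ring has contracted into the groove (z of ring_mid in the frame of housing_top between 0.028 and 0.0465 m and horizontal distance between ring_mid and housing_top below 0.003 m and value of joint ring_spread below 0.004 m), for 0.2 s.
At the end, for the whole second after the job is handed in: Ring level (within 0.06 rad) in the groove under the spindle head: less than 46.5 mm above the housing's top, within 3 mm of the axis, spread under 4 mm. Pliers upright in their stand: pins within 16 mm of its axis and 46 mm or more below its top, tilt under 0.12 rad. Both at rest (all of step 2 and angle between ring_mid's own z axis and vertical below 0.06 rad and horizontal distance between each of pin_a, pin_b and stand_top below 0.016 m and z of pin_a in the frame of stand_top below -0.046 m and angle between pin_a's own z axis and vertical below 0.12 rad and linear speed of each of pliers, ring below 0.02 m/s); the robot touches nothing.
It fails at once if the ring is overstretched (spread over 12 mm) (value of joint ring_spread above 0.012 m).
It fails at once if the ring is pressed on the carousel with more than 25 N (contact force between ring and carousel above 25 N).
It fails at once if the ring is handled with the gripper instead of the pliers (contact force between any of the fingers, the arm and ring above 1 N).
It fails at once if a bystander is moved more than 15 mm (distance of any of washer, screwdriver, slide_box, beaker, wash_bottle, tube from where it was at the start of the episode above 0.015 m).
It also fails if it takes over 72 s, if anything falls off the work surface, if the arm or the gripper's body presses on something with over 40 N, if the wrist force passes 120 N, or if a joint passes its speed limit or range.

## Working session

There is one attempt and no reset: what is moved stays moved. The work goes in short steps, Python scripts to look and compute and a shell command to move; the robot and the scene stay as the last step left them, time stands still between calls to the robot, and variables do not carry over. Pictures are saved under pics/ and viewed, and the job is handed in when it is done.

```bash
ls; mkdir -p pics; python3 - <<'E'
from workcell import readout, eyes
import cv2
print(readout.get_obs())
for n in ("scene","top","wrist"):
    s=eyes.snapshot(n); cv2.imwrite(f"pics/{n}0.png",s["color"][:,:,::-1]); print(n,s["mtx"].tolist(),s["world_from_camera"].round(3).tolist())
E
```

```text
pics
{'time_s': 0.0, 'joint_pos': array([-1.31468622e+00,  9.18498430e-02,  1.23186655e+00, -1.79881835e-05,
        1.81980508e+00, -5.67377243e-02]), 'joint_vel': array([-0.00028268,  0.00154261,  0.00023064, -0.00067368,  0.00103107,
       -0.00032485]), 'joint_torque': array([ 4.50745956e-04, -4.46450794e+01, -4.06447828e+01,  6.98609697e-02,
        2.91901437e-02, -1.41609144e-04]), 'tcp_pos': array([ 184.53867983, -570.52962329,  184.4232729 ]), 'tool_rot': array([-0.69839942, -0.11083424,  0.69854743, -0.10947836]), 'contact_force': array([-0.18815542, -0.19290934,  0.4641212 ]), 'torque': array([ 0.00945597, -0.09158688, -0.01077347]), 'grip_width': 0.999421128440579}
scene [[402.80997635559254, 0.0, 318.05473511710153], [0.0, 402.80997635559254, 191.3891878725872], [0.0, 0.0, 1.0]] [[-0.907, -0.266, 0.325, 897.655], [0.42, -0.604, 0.677, 708.56], [0.017, 0.751, 0.66, 735.012], [0.0, 0.0, 0.0, 1.0]]
top [[423.76316622684567, 0.0, 320.15387768662475], [0.0, 423.76316622684567, 209.81008462196675], [0.0, 0.0, 1.0]] [[-0.004, 0.988, -0.156, 381.475], [-0.999, -0.01, -0.034, 1.89], [-0.035, 0.156, 0.987, 1137.511], [0.0, 0.0, 0.0, 1.0]]
wrist [[328.32271538869395, 0.0, 311.8177644034284], [0.0, 328.32271538869395, 199.3248021773732], [0.0, 0.0, 1.0]] [[0.307, 0.918, 0.25, 252.475], [-0.952, 0.297, 0.078, -549.312], [-0.002, -0.262, 0.965, 383.286], [0.0, 0.0, 0.0, 1.0]]
```

View pics/scene0.png

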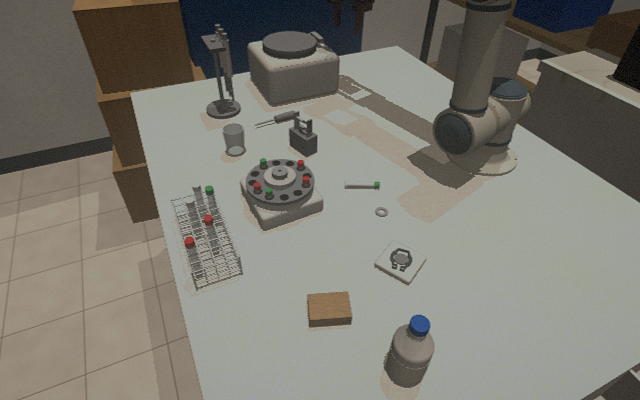

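View pics/top0.png

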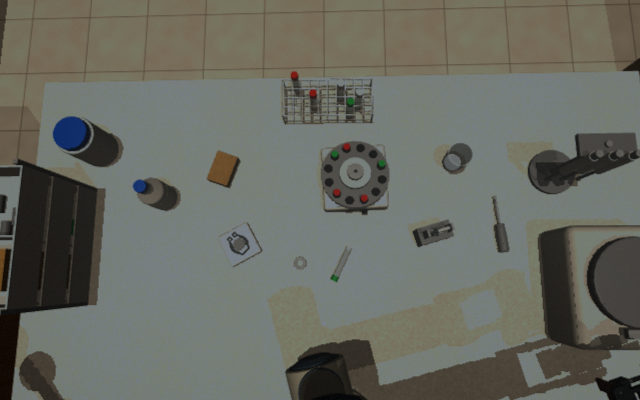

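View pics/wrist0.png

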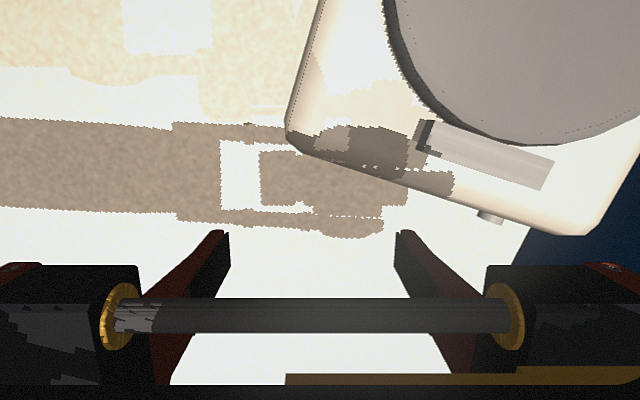

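```bash
cat > h.py <<'E'
import numpy as np, cv2
from workcell import readout, eyes
def cloud(s):
    z=s["z_map"]; K=s["mtx"]; v,u=np.mgrid[:400,:640]
    P=np.stack([(u-K[0,2])/K[0,0]*z,-(v-K[1,2])/K[1,1]*z,-z],-1)
    T=s["world_from_camera"]; W=P@T[:3,:3].T+T[:3,3]; W[z==0]=np.nan; return W
def ray(s,u,v,h):
    K=s["mtx"];T=s["world_from_camera"]
    d=T[:3,:3]@np.array([(u-K[0,2])/K[0,0],-(v-K[1,2])/K[1,1],-1]); o=T[:3,3]
    return o+d*(h-o[2])/d[2]
def crop(s,u0,v0,u1,v1,k,name):
    c=np.ascontiguousarray(s["color"][v0:v1,u0:u1,::-1]); cv2.imwrite("pics/"+name,cv2.resize(c,None,fx=k,fy=k,interpolation=cv2.INTER_NEAREST))
E
python3 - <<'E'
from h import *
s=eyes.snapshot("top"); W=cloud(s)
np.set_printoptions(precision=1,suppress=True)
print("bench",np.nanmedian(W[200:215,380:400,2]))
for nm,(u0,v0,u1,v1),zs in [("plate",(212,215,268,272),(11,17.4)),("stand",(405,210,465,255),(55,68)),("pl",(405,210,465,255),(100,130)),("boss",(315,135,395,215),(75,95)),("head",(330,150,380,195),(90,110)),("housing",(315,135,395,215),(40,50)),("wheel",(315,135,395,215),(60,78))]:
    R=W[v0:v1,u0:u1]; m=(R[...,2]>zs[0])&(R[...,2]<zs[1]); p=R[m]
    if len(p)<5: print(nm,len(p)); continue
    r=cv2.minAreaRect(p[:,:2].astype(np.float32))
    print(nm,len(p),"minrect",r,"medz",np.median(p[:,2]),p.mean(0))
h=W[150:195,330:380,2]; print(np.histogram(h,bins=np.arange(50,112,2)))
crop(s,205,205,275,280,8,"plate.png"); crop(s,310,130,400,220,6,"car.png"); crop(s,400,205,470,260,8,"stand.png")
E
```

```text
bench 1.748238916364926
plate 743 minrect ((469.5270080566406, 257.31573486328125), (89.71833801269531, 90.26519775390625), 28.609996795654297) medz 15.23818904475661 [468.6 255.   15. ]
stand 396 minrect ((492.7787780761719, -251.2148895263672), (43.979156494140625, 85.09967041015625), 16.18447494506836) medz 62.73861542255622 [ 491.6 -248.2   62.8]
pl 122 minrect ((492.91107177734375, -251.38771057128906), (17.660200119018555, 64.90521240234375), 15.827757835388184) medz 106.25309922734539 [ 493.7 -254.4  109.3]
boss 2801 minrect ((642.1788330078125, -51.05848693847656), (173.9880828857422, 173.99313354492188), 89.23975372314453) medz 78.06826269096314 [640.2 -51.6  80.4]
head 670 minrect ((641.8720092773438, -51.95899963378906), (118.23619079589844, 115.97881317138672), 89.84188842773438) medz 93.65301495644644 [641.6 -45.8  96.9]
housing 549 minrect ((641.5616455078125, -51.60377502441406), (169.76063537597656, 169.8543243408203), 2.0794754028320312) medz 45.48830672563122 [610.5 -47.9  45.3]
wheel 1775 minrect ((642.8521728515625, -50.45329284667969), (174.46365356445312, 172.7535400390625), 42.48846435546875) medz 76.27098405607421 [640.2 -52.   76. ]
(array([  0,   0,   0,   0,   0,   0,   0,   0,   0,   0,   4,  74, 298,
       556, 344,  88,  14,  10,  30, 152, 212, 136,  35,  32,  29,  33,
        38,  65,  69,  21]), array([ 50,  52,  54,  56,  58,  60,  62,  64,  66,  68,  70,  72,  74,
        76,  78,  80,  82,  84,  86,  88,  90,  92,  94,  96,  98, 100,
       102, 104, 106, 108, 110]))
```

View pics/plate.png

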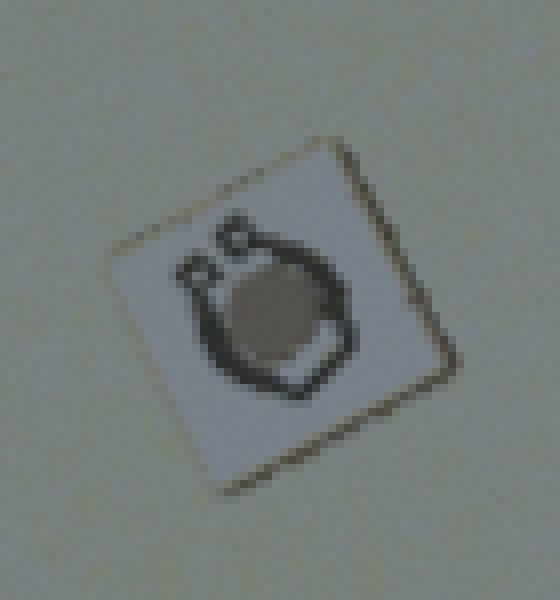

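View pics/stand.png

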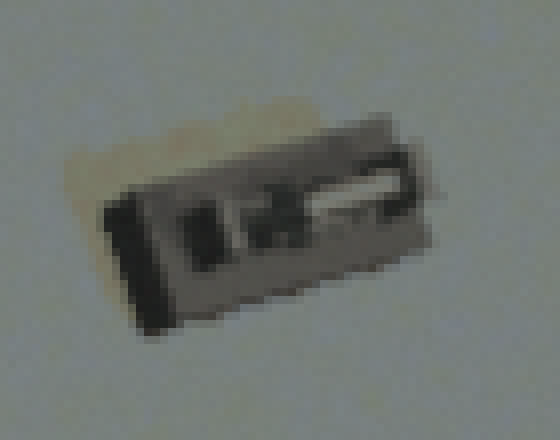

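View pics/car.png

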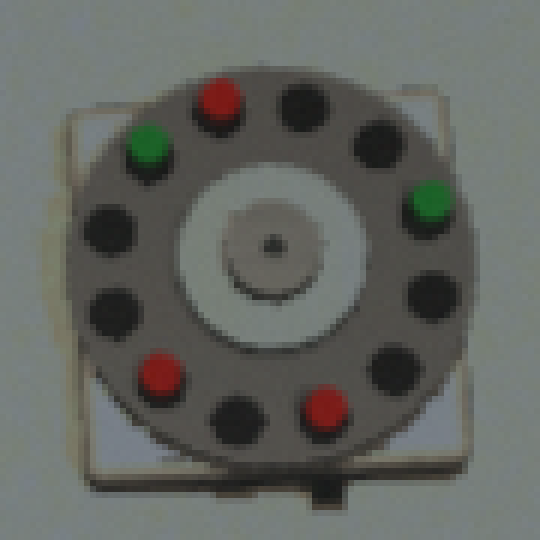

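```bash
cat >> h.py <<'E'
from scipy.spatial.transform import Rotation as R
np.set_printoptions(precision=2,suppress=True)
def st():
    o=readout.get_obs(); M=R.from_quat(o["tool_rot"]).as_matrix()
    print("t %.2f"%o["time_s"],"tcp",o["tcp_pos"],"F",o["contact_force"],"w %.2f mm"%(o["grip_width"]*88)); return o,M
def go(target=None,yaw=None):
    """units for tool shift to target TCP; yaw deg = world angle of tool y (mod 180)"""
    o,M=st(); print("tool y ang %.2f"%np.degrees(np.arctan2(M[1,1],M[0,1])),"tool z ang %.2f"%np.degrees(np.arctan2(M[1,2],M[0,2])),"x axis",M[:,0])
    if target is not None:
        d=np.array(target)-o["tcp_pos"]; print("shift units",M.T@d/40)
    if yaw is not None:
        a=np.degrees(np.arctan2(M[1,1],M[0,1])); e=(yaw-a+90)%180-90
        # rot about tool x (down): world yaw +e = -e about tool x
        print("yaw err deg %.2f"%e,"turn units about x %.3f"%(-np.radians(e)/0.12))
        T=np.eye(3); 
        if target is not None:
            M2=R.from_rotvec([0,0,np.radians(e)]).as_matrix()@M
            print("shift after turn",M2.T@d/40)
E
python3 - <<'E'
from h import *
go((492.8,-251.3,180),106)
o,M=st(); print("to mid, y only", M.T@np.array([0,200,40])/40)
s=eyes.snapshot("top");W=cloud(s)
q=W[225:350,500:640]; m=q[...,2]>30; p=q[m]; print("hi",p.min(0),p.max(0))
E
```

```text
t 0.20 tcp [ 184.6  -570.68  184.83] F [-0.03 -1.    0.05] w 88.04 mm
tool y ang -72.08 tool z ang -162.08 x axis [-0.  0. -1.]
shift units [ 0.13 -5.23 -9.79]
yaw err deg -1.92 turn units about x 0.280
shift after turn [ 0.13 -5.55 -9.61]
t 0.20 tcp [ 184.6  -570.68  184.83] F [-0.03 -1.    0.05] w 88.04 mm
to mid, y only [-0.99 -4.76 -1.54]
hi [ 218.72 -703.57   30.13] [ 498.93 -429.26  187.61]
```

```bash
python3 -m handwheel '[[[-0.16,-0.8,-0.26,0.28,0,0,1],[-0.16,-0.8,-0.26,0,0,0,1],[-0.16,-0.8,-0.26,0,0,0,1],[-0.16,-0.8,-0.26,0,0,0,1],[-0.16,-0.8,-0.26,0,0,0,1],[-0.16,-0.8,-0.26,0,0,0,1],[0,0,-0.8,0,0,0,1],[0,0,-0.8,0,0,0,1],[0,0,-0.8,0,0,0,1],[0,0,-0.8,0,0,0,1],[0,0,-0.8,0,0,0,1],[0,0,-0.8,0,0,0,1],[0,0,-0.8,0,0,0,1],[0,0,-0.8,0,0,0,1],[0,0,-0.8,0,0,0,1],[0,0,-0.6,0,0,0,1],[0,0,0,0,0,0,1]]]' 40; python3 - <<'E'
from h import *
go((492.8,-251.3,150),106)
s=eyes.snapshot("wrist"); cv2.imwrite("pics/w1.png",s["color"][:,:,::-1])
E
```

```text
time_s: 1.67
tcp_pos: [493.5, -281.2, 222.2]
tool_rot: [-0.7, -0.101, 0.7, -0.099]
contact_force: [0.5, -0.8, -0.2]
grip_width: 0.998
t 1.67 tcp [ 493.53 -281.16  222.19] F [ 0.46 -0.79 -0.15] w 87.81 mm
tool y ang -73.78 tool z ang -163.78 x axis [-0.  0. -1.]
shift units [ 1.81 -0.72 -0.19]
yaw err deg -0.22 turn units about x 0.032
shift after turn [ 1.81 -0.72 -0.19]
```

View pics/w1.png

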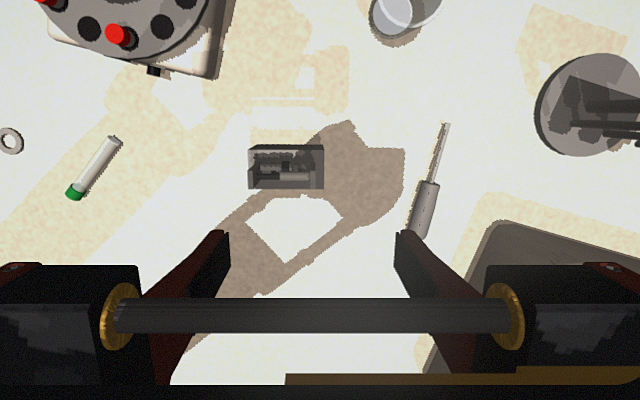

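```bash
python3 - <<'E'
from h import *
s=eyes.snapshot("wrist"); W=cloud(s)
q=W[120:215,225:345].reshape(-1,3)
for lo,hi in ((56,68),(100,125)):
    p=q[(q[:,2]>lo)&(q[:,2]<hi)]
    print(lo,len(p),cv2.minAreaRect(p[:,:2].astype(np.float32)),np.median(p[:,2]))
go((492.8,-251.3,76),106)
crop(s,235,130,335,200,8,"w1c.png")
E
```

```text
56 1856 ((493.58612060546875, -250.46275329589844), (43.85472869873047, 84.07182312011719), 16.0847225189209) 61.69476885216639
100 714 ((493.5933837890625, -250.45005798339844), (18.183252334594727, 63.884525299072266), 16.084047317504883) 104.06681968277388
t 1.77 tcp [ 490.64 -282.76  223.2 ] F [ 0.07 -0.08 -0.26] w 87.77 mm
tool y ang -73.92 tool z ang -163.92 x axis [-0.  0. -1.]
shift units [ 3.68 -0.74 -0.27]
yaw err deg -0.08 turn units about x 0.012
shift after turn [ 3.68 -0.74 -0.27]
```

View pics/w1c.png

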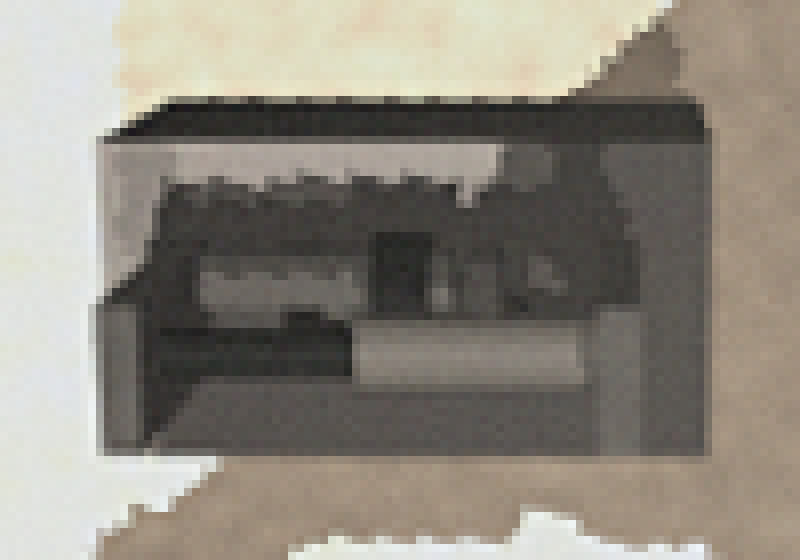

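```bash
python3 -m handwheel '[[[0.6,-0.76,-0.05,0,0,0,1],[0.8,0,0,0,0,0,1],[0.8,0,0,0,0,0,1],[0,0,0,0,0,0,1],[0,0,0,0,0,0,1]]]'; python3 - <<'E'
from h import *
go((493.3,-250.6,76),106)
E
```

```text
time_s: 2.18
tcp_pos: [482.1, -253.4, 134.8]
tool_rot: [-0.699, -0.099, 0.701, -0.097]
contact_force: [-0.4, -0.3, 1.3]
grip_width: 0.997
t 2.18 tcp [ 482.1  -253.36  134.82] F [-0.38 -0.31  1.28] w 87.76 mm
tool y ang -74.08 tool z ang -164.08 x axis [-0.  0. -1.]
shift units [ 1.47  0.01 -0.29]
yaw err deg 0.08 turn units about x -0.011
shift after turn [ 1.47  0.01 -0.29]
```

```bash
python3 -m handwheel '[[[0.2,0.01,-0.29,0,0,0,1],[0.4,0,0,0,0,0,1],[0.4,0,0,0,0,0,1],[0.4,0,0,0,0,0,1],[0,0,0,0,0,0,1],[0,0,0,0,0,0,1],[0,0,0,0,0,0,1]]]'; python3 - <<'E'
from h import *
go((493.3,-250.6,76),106)
s=eyes.snapshot("wrist"); cv2.imwrite("pics/w2.png",s["color"][:,:,::-1])
E
```

```text
time_s: 2.77
tcp_pos: [496.6, -251.3, 82.4]
tool_rot: [0.701, 0.098, -0.699, 0.099]
contact_force: [0.5, 0.9, -1.1]
grip_width: 1.001
t 2.77 tcp [ 496.56 -251.25   82.38] F [ 0.48  0.91 -1.07] w 88.11 mm
tool y ang -74.02 tool z ang -164.02 x axis [ 0. -0. -1.]
shift units [ 0.16 -0.04  0.07]
yaw err deg 0.02 turn units about x -0.002
shift after turn [ 0.16 -0.04  0.07]
```

View pics/w2.png

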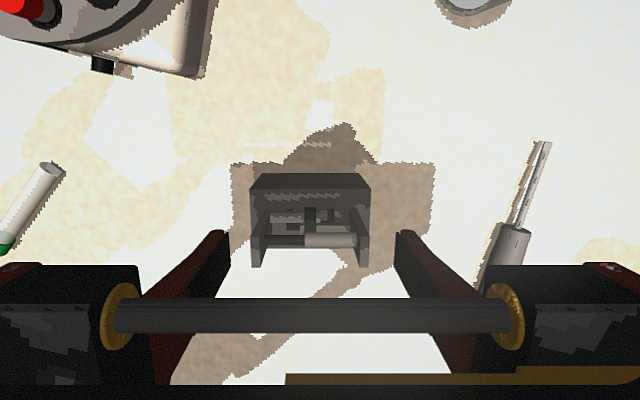

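```bash
python3 -m handwheel '[[[0.1,0,0,0,0,0,1],[0,0,0,0,0,0,1],[0,0,0,0,0,0,1],[0,0,0,0,0,0,1]]]'; python3 -m handwheel '[[[0,0,0,0,0,0,1],[0,0,0,0,0,0,1]]]';python3 - <<'E'
from h import *
go((493.3,-250.6,76),106)
s=eyes.snapshot("wrist"); W=cloud(s)
q=W[140:275,225:385].reshape(-1,3)
for lo,hi in ((56,68),(100,125)):
    p=q[(q[:,2]>lo)&(q[:,2]<hi)]
    print(lo,len(p),cv2.minAreaRect(p[:,:2].astype(np.float32)),np.median(p[:,2]))
go((493.3,-250.6,76),106)
E
```

```text
time_s: 3.15
tcp_pos: [495.4, -250.6, 76.2]
tool_rot: [0.7, 0.098, -0.7, 0.098]
contact_force: [-0.5, -0.1, -0.7]
grip_width: 1.001
time_s: 3.32
tcp_pos: [495.3, -250.6, 76.0]
tool_rot: [0.7, 0.098, -0.7, 0.098]
contact_force: [0.2, 0.8, -0.7]
grip_width: 1.003
t 3.32 tcp [ 495.29 -250.57   76.01] F [ 0.16  0.75 -0.68] w 88.26 mm
tool y ang -74.01 tool z ang -164.01 x axis [ 0. -0. -1.]
shift units [ 0.   -0.01  0.05]
yaw err deg 0.01 turn units about x -0.001
shift after turn [ 0.   -0.01  0.05]
56 3866 ((493.6628112792969, -250.59092712402344), (44.51540756225586, 84.27210998535156), 15.908875465393066) 61.6443187558277
100 2555 ((492.0740661621094, -244.37850952148438), (20.514463424682617, 77.56617736816406), 14.447892189025879) 104.53150508752336
t 3.37 tcp [ 495.31 -250.56   76.  ] F [ 1.39 -0.39  0.01] w 87.92 mm
tool y ang -74.00 tool z ang -164.00 x axis [ 0. -0. -1.]
shift units [-0.   -0.01  0.05]
yaw err deg 0.00 turn units about x -0.000
shift after turn [-0.   -0.01  0.05]
```

```bash
python3 -m handwheel '[[[0,0,0.04,0,0,0,1],[0,0,0,0,0,0,0.7],[0,0,0,0,0,0,0.5],[0,0,0,0,0,0,0.42],[0,0,0,0,0,0,0.42],[0,0,0,0,0,0,0.42],[0,0,0,0,0,0,0.42],[0,0,0,0,0,0,0.42]]]' 40; python3 -m handwheel '[[[0,0,0,0,0,0,0.42],[0,0,0,0,0,0,0.42]]]'
```

```text
time_s: 4.03
tcp_pos: [493.8, -251.0, 76.0]
tool_rot: [0.7, 0.098, -0.7, 0.098]
contact_force: [-0.7, 0.5, 0.5]
grip_width: 0.709
time_s: 4.2
tcp_pos: [493.8, -251.0, 76.0]
tool_rot: [0.7, 0.098, -0.7, 0.098]
contact_force: [-0.6, -0.7, 0.5]
grip_width: 0.709
```

```bash
python3 -m handwheel '[[[-0.3,0,0,0,0,0,0.42],[-0.6,0,0,0,0,0,0.42],[-0.7,0,0,0,0,0,0.42],[-0.7,0,0,0,0,0,0.42],[-0.7,0,0,0,0,0,0.42],[-0.5,0,0,0,0,0,0.42],[-0.3,0,0,0,0,0,0.42],[0,0,0,0,0,0,0.42]]]'; python3 - <<'E'
from h import *
go((489,276,228),135)
s=eyes.snapshot("wrist"); cv2.imwrite("pics/w3.png",s["color"][:,:,::-1])
E
```

```text
time_s: 4.87
tcp_pos: [494.7, -251.5, 232.5]
tool_rot: [0.702, 0.097, -0.698, 0.1]
contact_force: [-0.3, 0.1, -1.0]
grip_width: 0.713
t 4.87 tcp [ 494.67 -251.5   232.5 ] F [-0.33  0.12 -0.99] w 62.74 mm
tool y ang -74.00 tool z ang -164.00 x axis [ 0.01 -0.   -1.  ]
shift units [  0.07 -12.72  -3.5 ]
yaw err deg 29.00 turn units about x -4.218
shift after turn [ 0.11 -9.43 -9.22]
```

View pics/w3.png

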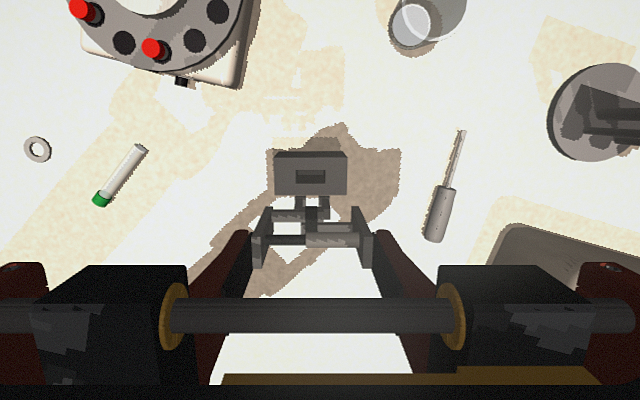

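```bash
python3 -m handwheel '[[[0,-0.4,-0.11,0,0,0,0.42],[0,-0.7,-0.19,0,0,0,0.42],[0,-0.8,-0.22,0,0,0,0.42],[0,-0.8,-0.22,0,0,0,0.42],[0,-0.8,-0.22,0,0,0,0.42],[0,-0.8,-0.22,0,0,0,0.42],[0,-0.8,-0.22,0,0,0,0.42],[0,-0.8,-0.22,0,0,0,0.42],[0,-0.8,-0.22,0,0,0,0.42],[0,-0.8,-0.22,0,0,0,0.42],[0,-0.8,-0.22,0,0,0,0.42],[0,-0.8,-0.22,0,0,0,0.42],[0,-0.8,-0.22,0,0,0,0.42],[0,-0.8,-0.22,0,0,0,0.42],[0,-0.8,-0.22,0,0,0,0.42],[0,-0.8,-0.22,0,0,0,0.42],[0,-0.4,-0.12,0,0,0,0.42]]]'; python3 -m handwheel '[[[0,0,0,-0.6,0,0,0.42],[0,0,0,-0.7,0,0,0.42],[0,0,0,-0.8,0,0,0.42],[0,0,0,-0.8,0,0,0.42],[0,0,0,-0.8,0,0,0.42],[0,0,0,-0.52,0,0,0.42],[0,0,0,0,0,0,0.42],[0,0,0,0,0,0,0.42],[0,0,0,0,0,0,0.42],[0,0,0,0,0,0,0.42]]]'; python3 - <<'E'
from h import *
go((489,276,228),135)
s=eyes.snapshot("wrist"); cv2.imwrite("pics/w4.png",s["color"][:,:,::-1])
E
```

```text
time_s: 6.33
tcp_pos: [487.0, 279.1, 225.6]
tool_rot: [-0.699, -0.099, 0.701, -0.099]
contact_force: [1.2, 0.7, -1.8]
grip_width: 0.716
time_s: 7.17
tcp_pos: [488.2, 275.8, 227.4]
tool_rot: [-0.653, -0.27, 0.654, -0.27]
contact_force: [-0.6, 0.7, -1.7]
grip_width: 0.716
t 7.17 tcp [488.23 275.82 227.44] F [-0.59  0.68 -1.65] w 62.98 mm
tool y ang -45.07 tool z ang -135.07 x axis [-0. -0. -1.]
shift units [-0.01  0.01 -0.02]
yaw err deg 0.07 turn units about x -0.010
shift after turn [-0.01  0.01 -0.02]
```

View pics/w4.png

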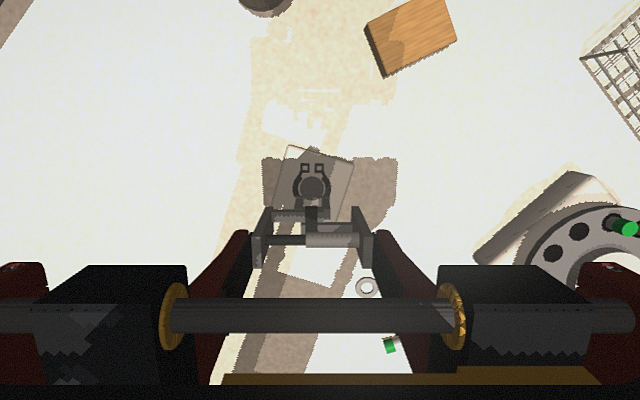

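```bash
python3 - <<'E'
from h import *
s=eyes.snapshot("wrist"); crop(s,265,140,365,225,8,"w4c.png")
o,M=st()
T=s["world_from_camera"];K=s["mtx"]
def proj(p):
    c=T[:3,:3].T@(np.array(p)-T[:3,3]); return K[0,0]*c[0]/-c[2]+K[0,2], K[1,1]*-c[1]/-c[2]+K[1,2]
base=o["tcp_pos"]
for sy in (9.75,-9.75):
    for dz in (60,64): print("pin",sy,dz,proj(base+M[:,1]*sy+M[:,0]*dz))
for u,v in ((306,167),(319,167)): print(ray(s,u,v,20))
E
```

```text
t 7.27 tcp [488.28 275.86 227.74] F [-0.95  0.54 -2.74] w 62.86 mm
pin 9.75 60 (np.float64(323.69467595938966), np.float64(200.4417225282248))
pin 9.75 64 (np.float64(323.52860751839296), np.float64(199.16263165486242))
pin -9.75 60 (np.float64(299.82296851731803), np.float64(200.46245861606167))
pin -9.75 64 (np.float64(299.99565162362853), np.float64(199.18314386480196))
[485.   282.93  20.  ]
[496.47 271.43  20.  ]
```

View pics/w4c.png

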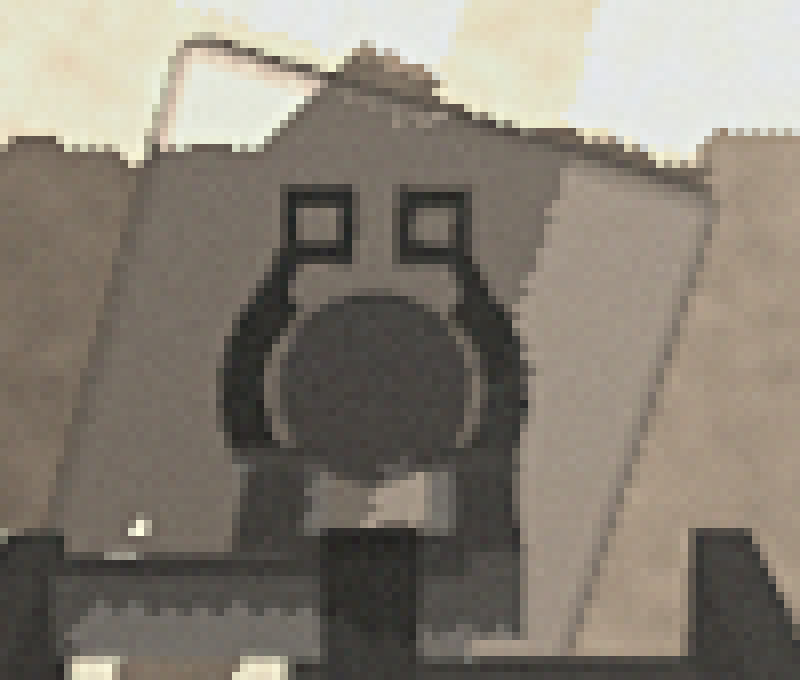

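```bash
python3 - <<'E'
from h import *
s=eyes.snapshot("wrist")
a=ray(s,304.9,168,20);b=ray(s,319.4,168,20);print(a,b,np.hypot(*(a-b)[:2]),np.degrees(np.arctan2(*(a-b)[[1,0]])))
m=(a+b)/2; print(m); go((m[0],m[1],96),135)
E
```

```text
[483.2  283.04  20.  ] [496.  270.2  20. ] 18.131456073336828 134.9229263455239
[489.6  276.62  20.  ]
t 7.32 tcp [488.33 275.89 227.87] F [-0.19  0.53 -1.45] w 62.89 mm
tool y ang -45.03 tool z ang -135.03 x axis [-0. -0. -1.]
shift units [ 3.3   0.01 -0.04]
yaw err deg 0.03 turn units about x -0.004
shift after turn [ 3.3   0.01 -0.04]
```

```bash
python3 -m handwheel '[[[0.3,0.01,-0.04,0,0,0,0.42],[0.6,0,0,0,0,0,0.42],[0.6,0,0,0,0,0,0.42],[0.6,0,0,0,0,0,0.42],[0.6,0,0,0,0,0,0.42],[0.4,0,0,0,0,0,0.42],[0.2,0,0,0,0,0,0.42],[0,0,0,0,0,0,0.42],[0,0,0,0,0,0,0.42],[0,0,0,0,0,0,0.42],[0,0,0,0,0,0,0.42]]]'; python3 - <<'E'
from h import *
go((489.6,276.6,80),135)
s=eyes.snapshot("wrist"); crop(s,265,140,365,240,8,"w5c.png")
s=eyes.snapshot("scene"); crop(s,360,220,440,290,8,"s5c.png")
E
```

```text
time_s: 8.23
tcp_pos: [490.6, 277.2, 97.7]
tool_rot: [0.654, 0.271, -0.652, 0.271]
contact_force: [0.3, -0.8, -1.7]
grip_width: 0.714
t 8.23 tcp [490.6  277.19  97.74] F [ 0.32 -0.8  -1.73] w 62.83 mm
tool y ang -44.99 tool z ang -134.99 x axis [ 0.  0. -1.]
shift units [ 0.44 -0.01  0.03]
yaw err deg -0.01 turn units about x 0.001
shift after turn [ 0.44 -0.01  0.03]
```

View pics/w5c.png

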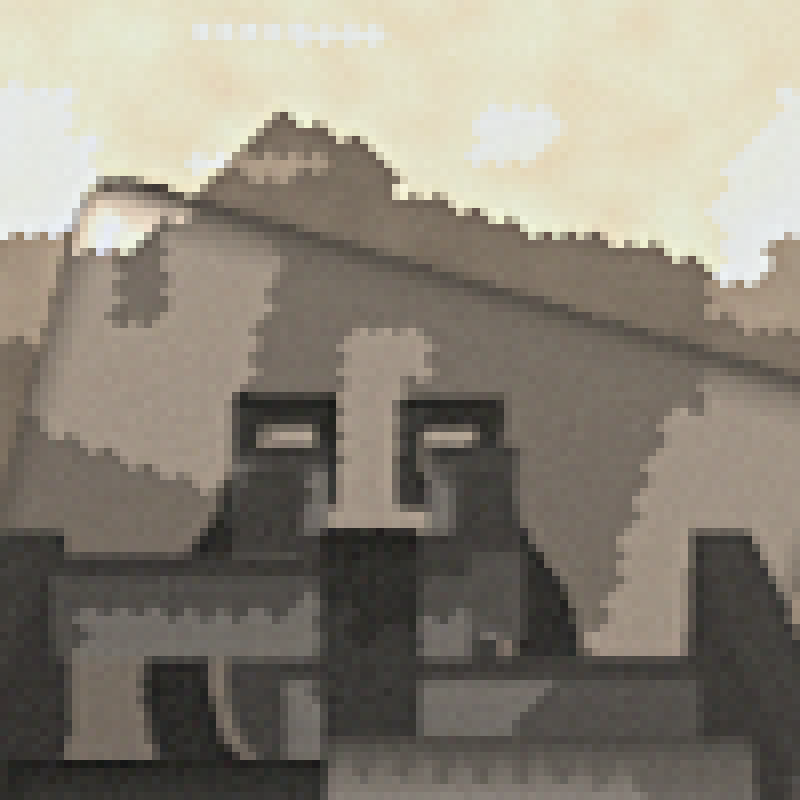

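View pics/s5c.png

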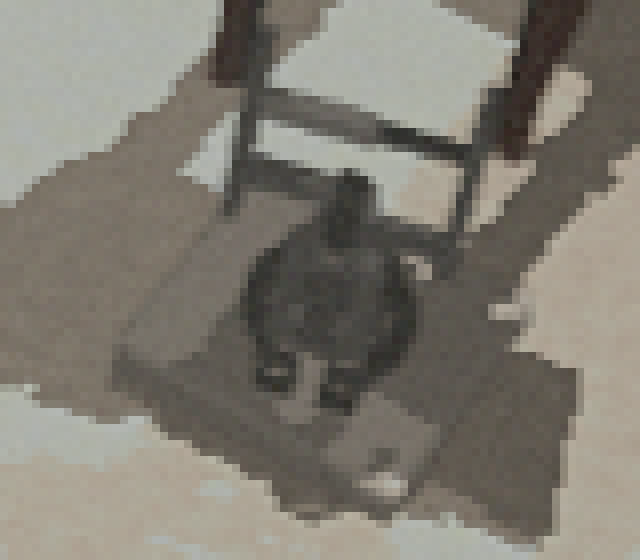

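```bash
python3 - <<'E'
from h import *
s=eyes.snapshot("wrist")
o,M=st(); p0=o["tcp_pos"]
T=s["world_from_camera"];K=s["mtx"]
def proj(p):
    c=T[:3,:3].T@(np.array(p)-T[:3,3]); return np.array([K[0,0]*c[0]/-c[2]+K[0,2], K[1,1]*-c[1]/-c[2]+K[1,2]])
for n,v,h in (("eye outer edge",193.0,20),("lug outer",190.2,20)):
    for u in (300.6,321.4):
        d=ray(s,u,v,h)-p0; print(n,u,"rel tool y %.2f z %.2f"%(d@M[:,1],d@M[:,2]))
for sy in (-9.6,9.6):
    print("foot outer pred",proj(p0+M[:,1]*sy+M[:,0]*60-M[:,2]*4.5),"pin bottom outer",proj(p0+M[:,1]*sy+M[:,0]*64-M[:,2]*1.7))
crop(s,285,180,335,210,16,"w6c.png")
E
```

```text
t 8.38 tcp [490.27 277.04  97.07] F [-0.49 -0.21 -1.95] w 62.84 mm
eye outer edge 300.6 rel tool y -9.59 z -2.11
eye outer edge 321.4 rel tool y 8.44 z -2.09
lug outer 300.6 rel tool y -9.56 z -4.60
lug outer 321.4 rel tool y 8.43 z -4.59
foot outer pred [299.86 195.23] pin bottom outer [300.06 197.3 ]
foot outer pred [323.42 195.22] pin bottom outer [323.23 197.29]
```

View pics/w6c.png

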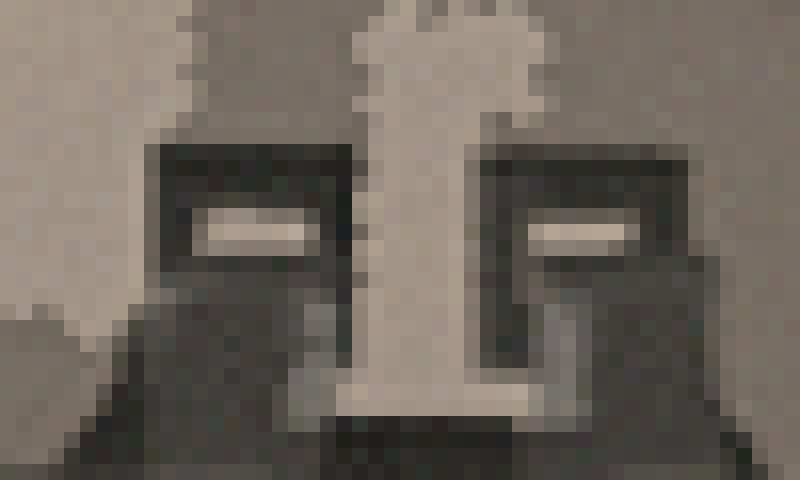

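```bash
python3 -m handwheel '[[[0.1,-0.016,0.02,0,0,0,0.42],[0.15,0,0,0,0,0,0.42],[0,0,0,0,0,0,0.42],[0,0,0,0,0,0,0.42],[0,0,0,0,0,0,0.42],[0,0,0,0,0,0,0.42]]]'; python3 - <<'E'
from h import *
s=eyes.snapshot("wrist")
o,M=st(); p0=o["tcp_pos"]
T=s["world_from_camera"];K=s["mtx"]
def proj(p):
    c=T[:3,:3].T@(np.array(p)-T[:3,3]); return np.array([K[0,0]*c[0]/-c[2]+K[0,2], K[1,1]*-c[1]/-c[2]+K[1,2]])
for sy in (-9.6,9.6):
    print("foot outer pred",proj(p0+M[:,1]*sy+M[:,0]*60-M[:,2]*4.5),"pin bottom outer",proj(p0+M[:,1]*sy+M[:,0]*64-M[:,2]*1.7))
crop(s,285,180,335,210,16,"w7c.png")
E
```

```text
time_s: 8.88
tcp_pos: [488.8, 276.7, 86.0]
tool_rot: [0.653, 0.271, -0.653, 0.271]
contact_force: [-0.0, -0.1, -1.9]
grip_width: 0.714
t 8.93 tcp [488.83 276.73  86.1 ] F [ 0.01 -0.06 -2.54] w 62.75 mm
foot outer pred [299.92 195.05] pin bottom outer [300.13 197.13]
foot outer pred [323.53 195.04] pin bottom outer [323.34 197.11]
```

View pics/w7c.png

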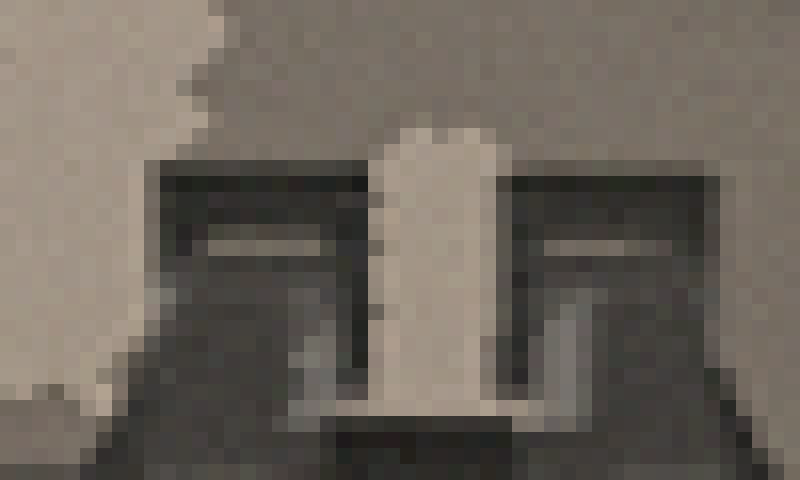

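```bash
python3 - <<'E'
from h import *
s=eyes.snapshot("wrist")
o,M=st(); p0=o["tcp_pos"]
def zz(v,h): return (ray(s,312,v,h)-p0)@M[:,2]
for v in (195.6,196,196.4): print("foot",v,zz(v,p0[2]-60)+4.5, "pinbottom",zz(v,p0[2]-64)+1.7)
for v in (194.4,194.7,195): print("eye",v,zz(v,20)+3.2)
for v in (190.5,191): print("lug",v,zz(v,20)+5.7)
E
```

```text
t 8.98 tcp [488.86 276.72  86.15] F [-0.16 -0.59 -1.24] w 62.81 mm
foot 195.6 0.4323740774000093 pinbottom -1.3320758254908525
foot 196 0.7687077570051923 pinbottom -0.9905421440395543
foot 196.4 1.1052627189197772 pinbottom -0.6487837590680365
eye 194.4 -0.3076520047504463
eye 194.7 -0.04993749511714185
eye 195 0.20790403586646944
lug 190.5 -1.1464242582001178
lug 191 -0.7195681403578993
```

```bash
python3 -m handwheel '[[[0,0.006,-0.02,0,0,0,0.42],[0,0,0,0,0,0,0.42],[0,0,0,0,0,0,0.42],[0.05,0,0,0,0,0,0.42],[0,0,0,0,0,0,0.42],[0,0,0,0,0,0,0.42],[0,0,0,0,0,0,0.42],[0,0,0,0,0,0,0.42]]]'; python3 - <<'E'
from h import *
st()
s=eyes.snapshot("wrist")
crop(s,285,180,335,210,16,"w8c.png")
E
```

```text
time_s: 9.65
tcp_pos: [489.5, 277.0, 83.9]
tool_rot: [-0.653, -0.271, 0.653, -0.271]
contact_force: [0.1, 0.7, -2.4]
grip_width: 0.71
t 9.65 tcp [489.46 277.05  83.93] F [ 0.12  0.71 -2.43] w 62.51 mm
```

View pics/w8c.png

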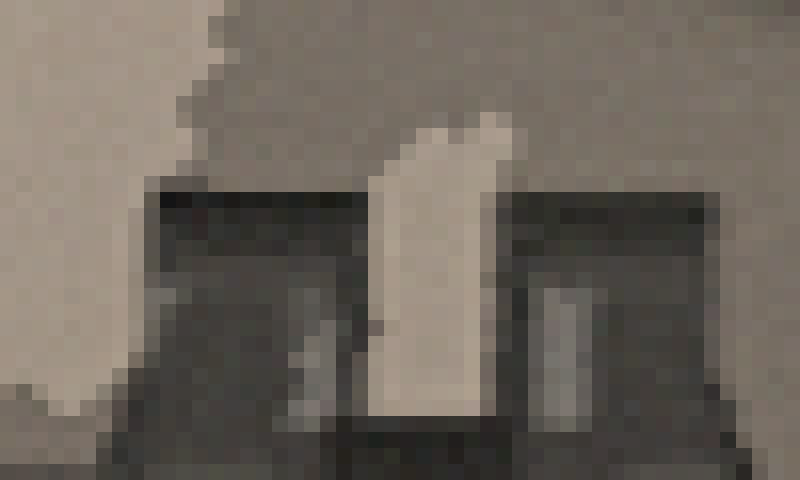

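```bash
python3 -m handwheel '[[[0.03,0,0,0,0,0,0.42],[0,0,0,0,0,0,0.42],[0,0,0,0,0,0,0.42],[0,0,0,0,0,0,0.42]]]';python3 -m handwheel '[[[0.03,0,0,0,0,0,0.42],[0,0,0,0,0,0,0.42],[0,0,0,0,0,0,0.42],[0,0,0,0,0,0,0.42]]]'; python3 - <<'E'
from h import *
st()
s=eyes.snapshot("wrist")
crop(s,285,180,335,210,16,"w9c.png")
E
```

```text
time_s: 10.03
tcp_pos: [489.4, 277.1, 82.7]
tool_rot: [-0.653, -0.271, 0.653, -0.271]
contact_force: [0.5, -0.7, -3.1]
grip_width: 0.712
time_s: 10.37
tcp_pos: [489.5, 277.0, 81.5]
tool_rot: [-0.653, -0.271, 0.653, -0.271]
contact_force: [0.3, 0.2, -1.3]
grip_width: 0.713
t 10.37 tcp [489.46 277.04  81.5 ] F [ 0.34  0.15 -1.3 ] w 62.76 mm
```

View pics/w9c.png

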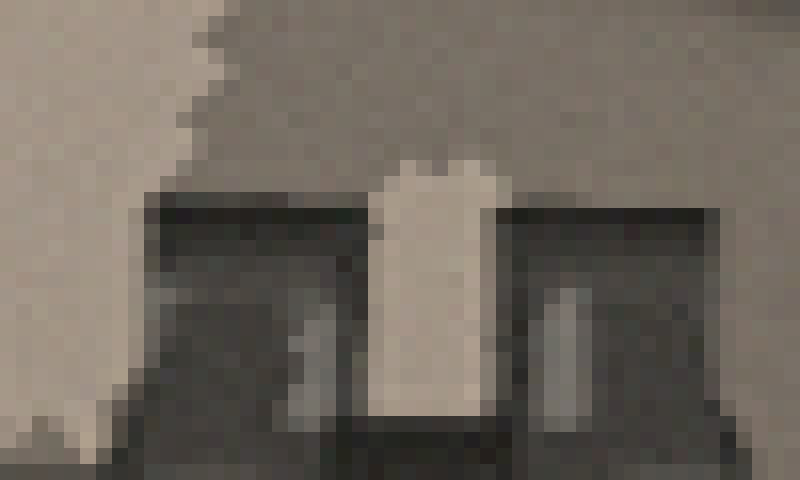

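```bash
python3 -m handwheel '[[[0.03,0,0,0,0,0,0.42],[0,0,0,0,0,0,0.42],[0,0,0,0,0,0,0.42],[0,0,0,0,0,0,0.42]]]';python3 -m handwheel '[[[0.015,0,0,0,0,0,0.42],[0,0,0,0,0,0,0.42],[0,0,0,0,0,0,0.42],[0,0,0,0,0,0,0.42]]]';
```

```text
time_s: 10.75
tcp_pos: [489.5, 277.0, 80.3]
tool_rot: [-0.653, -0.271, 0.653, -0.271]
contact_force: [0.9, 0.3, -2.3]
grip_width: 0.715
time_s: 11.08
tcp_pos: [489.6, 277.1, 80.0]
tool_rot: [0.653, 0.271, -0.653, 0.271]
contact_force: [0.3, -0.0, -0.0]
grip_width: 0.712
```

```bash
python3 -m handwheel '[[[0,0,0,0,0,0,0.38],[0,0,0,0,0,0,0.34],[0,0,0,0,0,0,0.3],[0,0,0,0,0,0,0.26],[0,0,0,0,0,0,0.24],[0,0,0,0,0,0,0.22],[0,0,0,0,0,0,0.22],[0,0,0,0,0,0,0.22],[0,0,0,0,0,0,0.22]]]' 50; python3 - <<'E'
from h import *
st()
s=eyes.snapshot("wrist")
crop(s,280,180,345,220,12,"w10c.png")
E
```

```text
time_s: 11.83
tcp_pos: [489.7, 277.0, 80.0]
tool_rot: [0.653, 0.271, -0.653, 0.271]
contact_force: [0.9, -1.6, 1.8]
grip_width: 0.612
t 11.83 tcp [489.66 277.03  79.96] F [ 0.87 -1.56  1.76] w 53.83 mm
```

View pics/w10c.png

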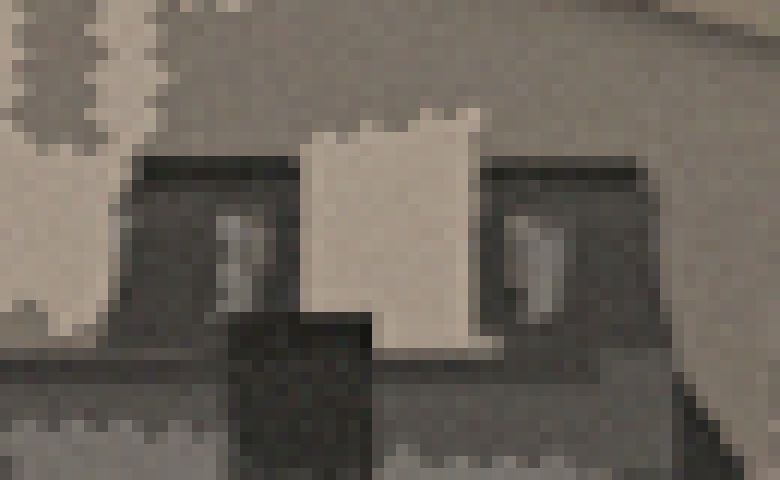

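```bash
python3 -m handwheel '[[[0,0,0,0,0,0,0.2],[0,0,0,0,0,0,0.18],[0,0,0,0,0,0,0.165],[0,0,0,0,0,0,0.165],[0,0,0,0,0,0,0.165],[0,0,0,0,0,0,0.165]]]' 50; python3 - <<'E'
from h import *
st()
s=eyes.snapshot("wrist")
crop(s,280,180,345,220,12,"w11c.png")
E
```

```text
time_s: 12.38
tcp_pos: [489.6, 277.1, 80.0]
tool_rot: [0.653, 0.271, -0.653, 0.271]
contact_force: [0.6, -1.6, 3.7]
grip_width: 0.586
t 12.38 tcp [489.62 277.06  79.96] F [ 0.6  -1.57  3.72] w 51.59 mm
```

View pics/w11c.png

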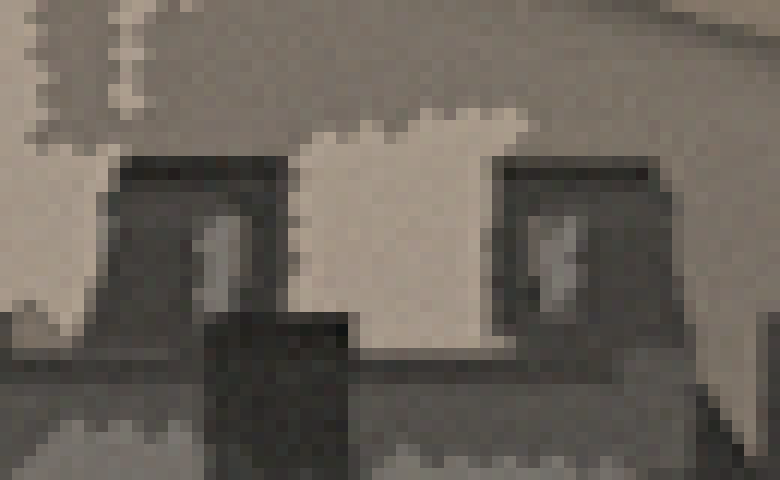

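```bash
python3 -m handwheel '[[[0,0,0,0,0,0,0.155],[0,0,0,0,0,0,0.148],[0,0,0,0,0,0,0.142],[0,0,0,0,0,0,0.142],[-0.1,0,0,0,0,0,0.142],[-0.2,0,0,0,0,0,0.142],[-0.3,0,0,0,0,0,0.142],[-0.4,0,0,0,0,0,0.142],[-0.3,0,0,0,0,0,0.142],[-0.2,0,0,0,0,0,0.142],[0,0,0,0,0,0,0.142],[0,0,0,0,0,0,0.142],[0,0,0,0,0,0,0.142],[0,0,0,0,0,0,0.142]]]' 50; python3 - <<'E'
from h import *
st()
s=eyes.snapshot("wrist")
crop(s,270,170,350,230,10,"w12c.png")
s=eyes.snapshot("scene"); crop(s,350,190,450,280,8,"s12c.png")
E
```

```text
time_s: 13.6
tcp_pos: [489.0, 276.9, 138.5]
tool_rot: [-0.653, -0.271, 0.654, -0.271]
contact_force: [-0.2, -0.0, -1.8]
grip_width: 0.576
t 13.60 tcp [488.99 276.85 138.49] F [-0.17 -0.03 -1.78] w 50.71 mm
```

View pics/w12c.png

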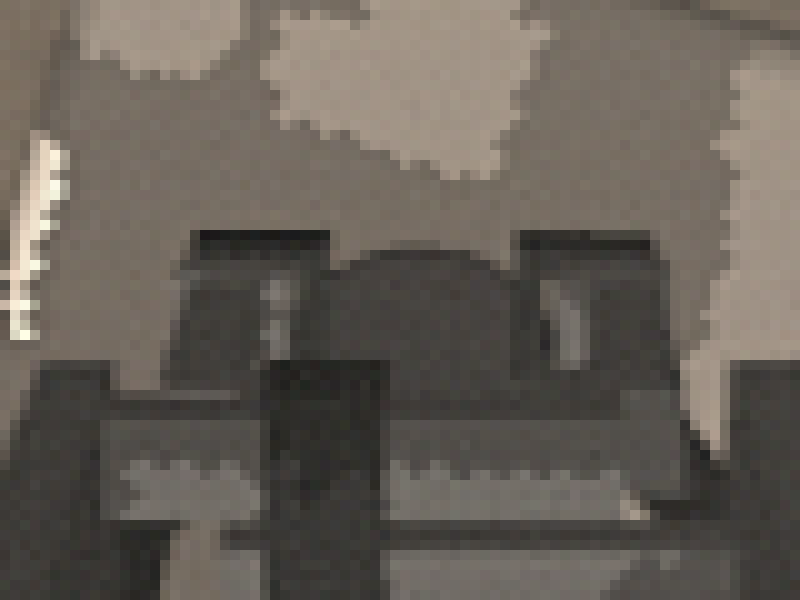

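View pics/s12c.png

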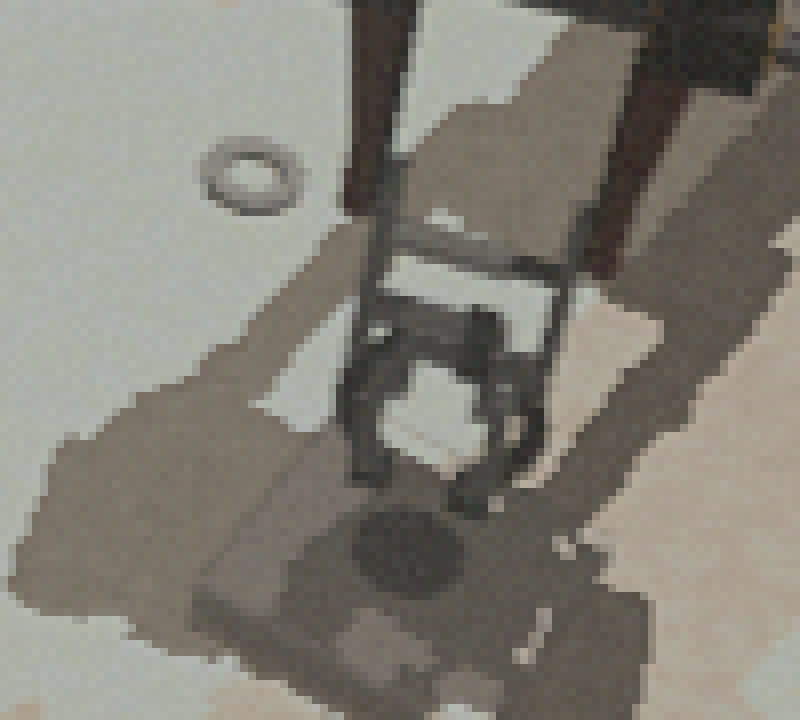

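```bash
python3 -m handwheel '[[[-0.2,0,0,0,0,0,0.142],[-0.4,0,0,0,0,0,0.142],[-0.5,0.2,0.06,0,0,0,0.142],[-0.5,0.4,0.11,0,0,0,0.142],[-0.5,0.5,0.14,0,0,0,0.142],[-0.5,0.6,0.17,0,0,0,0.142],[-0.4,0.7,0.2,0,0,0,0.142],[-0.2,0.7,0.2,0,0,0,0.142],[0,0.7,0.2,0,0,0,0.142],[0,0.7,0.2,0,0,0,0.142],[0,0.7,0.2,0,0,0,0.142],[0,0.7,0.2,0,0,0,0.142],[0,0.7,0.2,0,0,0,0.142],[0,0.7,0.2,0,0,0,0.142],[0,0.7,0.2,0,0,0,0.142],[0,0.5,0.14,0,0,0,0.142],[0,0.3,0.1,0,0,0,0.142],[0,0.1,0,0,0,0,0.142],[0,0,0,0,0,0,0.142],[0,0,0,0,0,0,0.142]]]' 50; python3 -m handwheel '[[[0,0,0,0,0,0,0.142],[0,0,0,0,0,0,0.142],[0,0,0,0,0,0,0.142]]]'; python3 - <<'E'
from h import *
go((661,-32,270),135)
s=eyes.snapshot("wrist"); cv2.imwrite("pics/w13.png",s["color"][:,:,::-1])
E
```

```text
time_s: 15.37
tcp_pos: [669.8, -44.9, 268.0]
tool_rot: [0.653, 0.271, -0.653, 0.271]
contact_force: [0.2, -0.7, -2.0]
grip_width: 0.582
time_s: 15.62
tcp_pos: [669.8, -44.8, 268.3]
tool_rot: [0.653, 0.271, -0.653, 0.271]
contact_force: [0.0, -1.1, -2.2]
grip_width: 0.578
t 15.62 tcp [669.75 -44.82 268.31] F [ 0.02 -1.13 -2.23] w 50.82 mm
tool y ang -44.91 tool z ang -134.91 x axis [ 0.  0. -1.]
shift units [-0.04 -0.38 -0.07]
yaw err deg -0.09 turn units about x 0.013
shift after turn [-0.04 -0.38 -0.07]
```

View pics/w13.png

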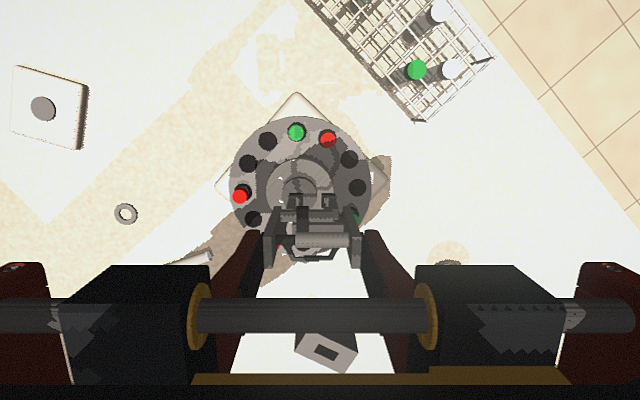

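```bash
python3 -m handwheel '[[[0,-0.2,0.4,0,0,0,0.142],[0,-0.2,0.5,0,0,0,0.142],[0,0,0.5,0,0,0,0.142],[0,0,0.3,0,0,0,0.142],[0,0,0,0,0,0,0.142],[0,0,0,0,0,0,0.142],[0,0,0,0,0,0,0.142],[0,0,0,0,0,0,0.142],[0,0,0,0,0,0,0.142]]]' 50; python3 - <<'E'
from h import *
o,M=st()
s=eyes.snapshot("wrist"); cv2.imwrite("pics/w14.png",s["color"][:,:,::-1])
W=cloud(s); c=np.array([642,-51])
d=np.hypot(W[...,0]-c[0],W[...,1]-c[1]); z=W[...,2]
vis=np.arange(400)[:,None]<200
for a,b in ((0,15),(24,37),(43,60),(75,86)):
    q=z[(d>a)&(d<b)&vis&(z>40)&(z<130)]; print(a,b,len(q),np.percentile(q,[5,25,50,75,95]))
o,M=st()
E
```

```text
time_s: 16.42
tcp_pos: [611.1, -82.1, 267.2]
tool_rot: [-0.653, -0.271, 0.653, -0.271]
contact_force: [0.4, 0.3, -2.4]
grip_width: 0.577
t 16.42 tcp [611.12 -82.11 267.18] F [ 0.41  0.3  -2.43] w 50.82 mm
0 15 611 [103.08 103.83 104.33 104.86 105.69]
24 37 1979 [88.6  89.34 89.87 90.36 91.12]
43 60 4105 [74.53 75.3  75.85 76.38 77.17]
75 86 3512 [74.65 75.4  75.98 76.61 78.14]
t 16.47 tcp [611.06 -82.16 267.21] F [-0.21  0.4  -1.15] w 50.89 mm
```

View pics/w14.png

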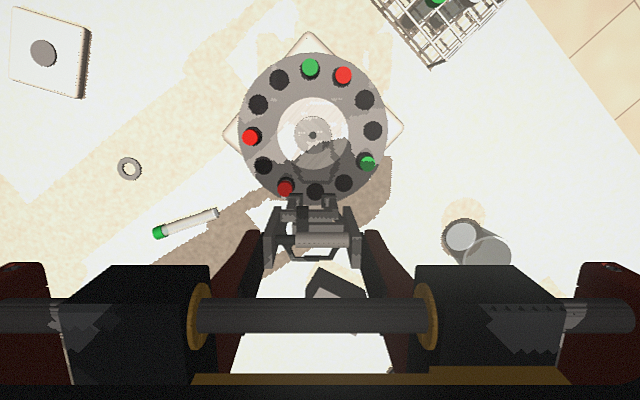

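```bash
python3 - <<'E'
from h import *
for k in range(2):
    o,M=st()
    s=eyes.snapshot("wrist"); W=cloud(s); z=W[...,2]
    d=np.hypot(W[...,0]-642,W[...,1]+51); vis=np.arange(400)[:,None]<180
    m=(d<28)&(z>98)&(z<110); p=W[m]; print("head",len(p),cv2.minEnclosingCircle(p[:,:2].astype(np.float32)),p.mean(0))
    m=(d<50)&(z>85.5)&(z<95); p=W[m]; print("boss",len(p),cv2.minEnclosingCircle(p[:,:2].astype(np.float32)))
    m=(d<100)&(z>70)&(z<79)&vis; p=W[m]; print("wheel",len(p),cv2.minEnclosingCircle(p[:,:2].astype(np.float32)))
crop(s,285,105,340,165,10,"w15c.png")
print(ray(s,312.5,135,104.4))
E
```

```text
t 16.47 tcp [611.06 -82.16 267.21] F [-0.21  0.4  -1.15] w 50.89 mm
head 1109 ((643.2454833984375, -50.13838195800781), 20.23430061340332) [643.44 -50.07 104.36]
boss 2893 ((643.2272338867188, -50.255985260009766), 39.91404342651367)
wheel 11100 ((643.3765869140625, -50.18070983886719), 87.85126495361328)
t 16.52 tcp [610.97 -82.23 267.29] F [ 0.05  0.31 -3.2 ] w 51.13 mm
head 1110 ((643.1492309570312, -50.12521743774414), 20.261951446533203) [643.43 -50.03 104.37]
boss 2893 ((643.2185668945312, -50.42581558227539), 40.01384735107422)
wheel 11101 ((643.2117309570312, -50.003257751464844), 88.12791442871094)
[643.45 -50.72 104.4 ]
```

View pics/w15c.png

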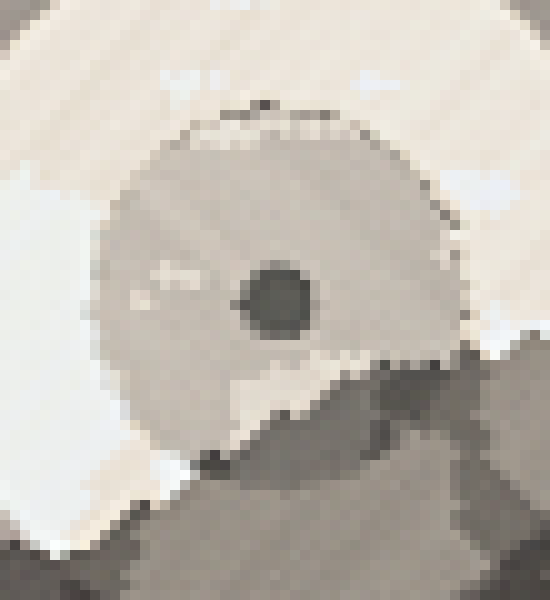

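```bash
python3 - <<'E'
from h import *
o,M=st(); s=eyes.snapshot("wrist"); crop(s,275,180,350,230,10,"w16c.png")
p0=o["tcp_pos"]
for v in (192.5,193,193.5,194): print(v,[((ray(s,u,v,p0[2]-60)-p0)@M[:,1:]).round(2) for u in (296,328)])
E
```

```text
t 16.57 tcp [610.92 -82.34 267.34] F [-0.44 -0.51 -1.96] w 50.85 mm
192.5 [array([-12.78,  -6.69]), array([13.2 , -6.68])]
193 [array([-12.79,  -6.28]), array([13.21, -6.26])]
193.5 [array([-12.79,  -5.86]), array([13.21, -5.84])]
194 [array([-12.8 ,  -5.44]), array([13.22, -5.42])]
```

View pics/w16c.png

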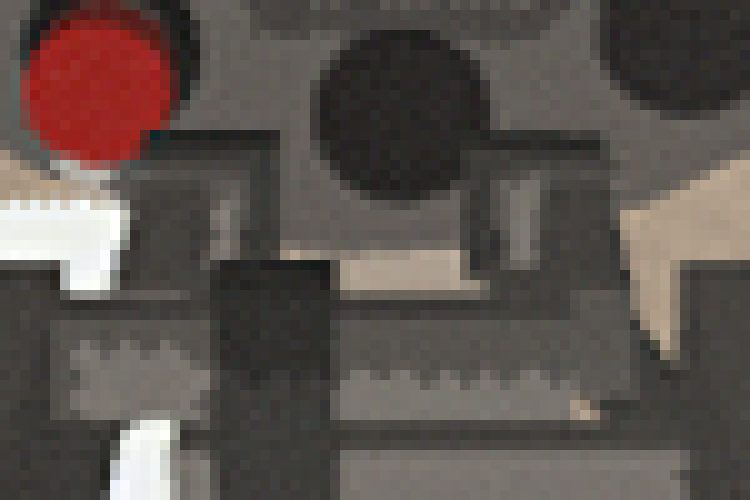

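```bash
python3 - <<'E'
from h import *
go((662.7,-30.1,190),135)
E
```

```text
t 16.62 tcp [610.84 -82.41 267.43] F [ 0.17  0.68 -1.84] w 50.99 mm
tool y ang -44.96 tool z ang -134.96 x axis [-0.  0. -1.]
shift units [ 1.94 -0.01 -1.84]
yaw err deg -0.04 turn units about x 0.005
shift after turn [ 1.94 -0.01 -1.84]
```

```bash
python3 -m handwheel '[[[0,-0.01,-0.3,0,0,0,0.142],[0,0,-0.5,0,0,0,0.142],[0.2,0,-0.5,0,0,0,0.142],[0.4,0,-0.34,0,0,0,0.142],[0.5,0,-0.2,0,0,0,0.142],[0.4,0,0,0,0,0,0.142],[0.3,0,0,0,0,0,0.142],[0.14,0,0,0,0,0,0.142],[0,0,0,0,0,0,0.142],[0,0,0,0,0,0,0.142],[0,0,0,0,0,0,0.142],[0,0,0,0,0,0,0.142],[0,0,0,0,0,0,0.142]]]' 50; python3 - <<'E'
from h import *
go((662.7,-30.1,176),135)
s=eyes.snapshot("wrist"); crop(s,260,140,370,225,7,"w17c.png")
s=eyes.snapshot("scene"); crop(s,230,120,330,210,7,"s17c.png")
E
```

```text
time_s: 17.7
tcp_pos: [662.8, -30.4, 191.5]
tool_rot: [0.654, 0.27, -0.653, 0.271]
contact_force: [0.2, -0.6, -1.8]
grip_width: 0.571
t 17.70 tcp [662.76 -30.44 191.52] F [ 0.19 -0.57 -1.8 ] w 50.28 mm
tool y ang -45.00 tool z ang -135.00 x axis [ 0. -0. -1.]
shift units [ 0.39 -0.01 -0.  ]
yaw err deg -0.00 turn units about x 0.000
shift after turn [ 0.39 -0.01 -0.  ]
```

View pics/w17c.png

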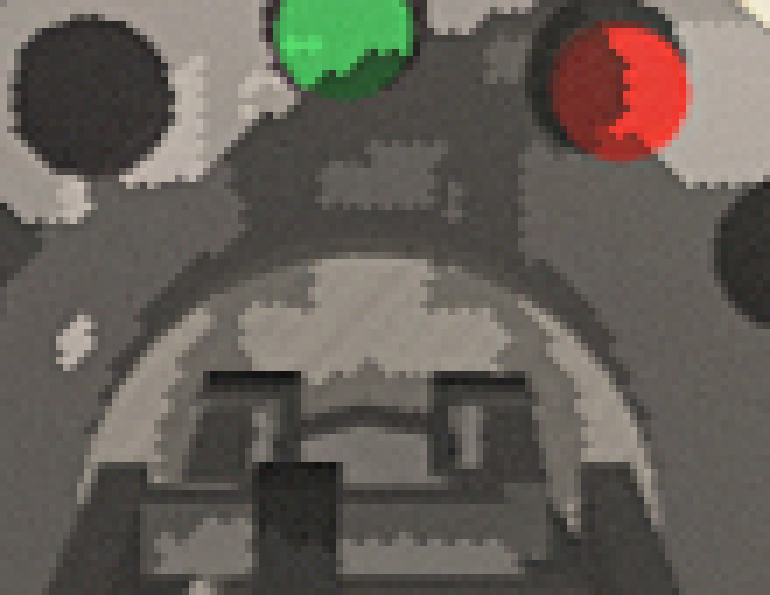

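View pics/s17c.png

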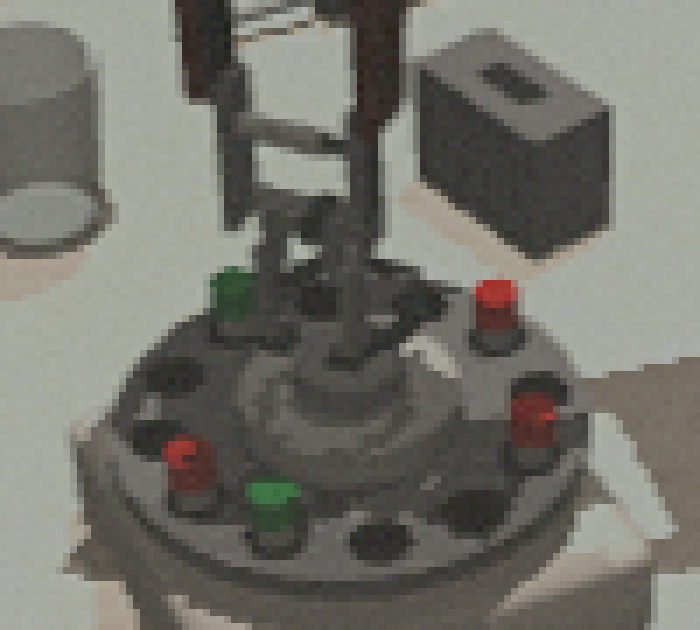

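```bash
python3 -m handwheel '[[[0.3,-0.006,0,0,0,0,0.132],[0.2,0,0,0,0,0,0.132],[0,0,0,0,0,0,0.132],[0,0,0,0,0,0,0.132],[0,0,0,0,0,0,0.132],[0,0,0,0,0,0,0.132]]]' 50; python3 - <<'E'
from h import *
go((662.7,-30.1,168),135)
s=eyes.snapshot("wrist"); crop(s,260,140,370,225,7,"w18c.png")
E
python3 -m handwheel '[[[0.06,0,0,0,0,0,0.132],[0,0,0,0,0,0,0.132],[0,0,0,0,0,0,0.132],[0,0,0,0,0,0,0.132]]]'
```

```text
time_s: 18.3
tcp_pos: [662.2, -30.3, 170.6]
tool_rot: [0.653, 0.271, -0.653, 0.271]
contact_force: [0.6, -0.6, -2.9]
grip_width: 0.57
t 18.30 tcp [662.23 -30.33 170.64] F [ 0.58 -0.64 -2.91] w 50.17 mm
tool y ang -45.00 tool z ang -135.00 x axis [ 0. -0. -1.]
shift units [ 0.07  0.   -0.01]
yaw err deg -0.00 turn units about x 0.001
shift after turn [ 0.07  0.   -0.01]
time_s: 18.68
tcp_pos: [662.3, -30.3, 167.9]
tool_rot: [0.653, 0.271, -0.653, 0.271]
contact_force: [0.2, -1.2, -2.2]
grip_width: 0.568
```

View pics/w18c.png

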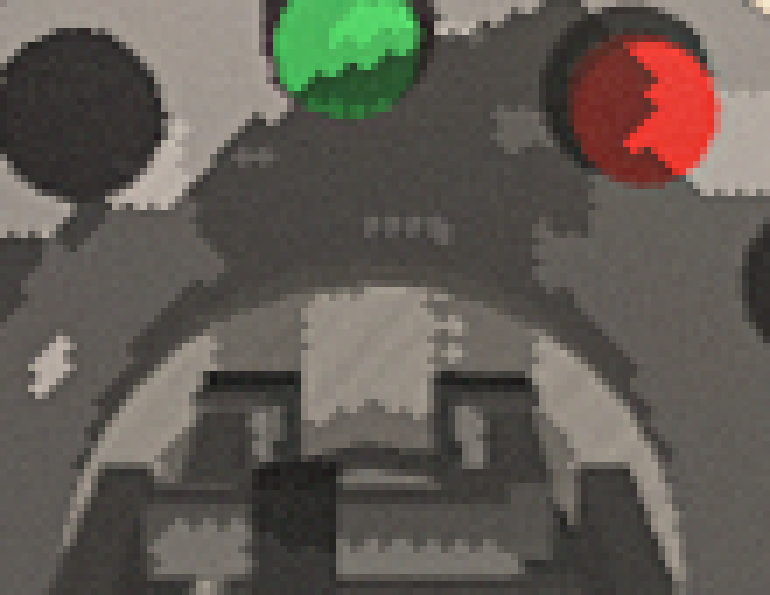

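```bash
for i in 1; do python3 -m handwheel '[[[0.05,0,0,0,0,0,0.132],[0,0,0,0,0,0,0.132],[0,0,0,0,0,0,0.132]]]'; python3 -m handwheel '[[[0.05,0,0,0,0,0,0.132],[0,0,0,0,0,0,0.132],[0,0,0,0,0,0,0.132],[0,0,0,0,0,0,0.132]]]'; done
```

```text
time_s: 18.93
tcp_pos: [662.3, -30.2, 165.7]
tool_rot: [0.653, 0.271, -0.653, 0.271]
contact_force: [1.6, -0.9, -1.7]
grip_width: 0.572
time_s: 19.27
tcp_pos: [662.2, -30.3, 163.8]
tool_rot: [0.653, 0.271, -0.653, 0.271]
contact_force: [1.1, -1.5, -2.6]
grip_width: 0.57
```

```bash
python3 -m handwheel '[[[0.05,0,0,0,0,0,0.132],[0.05,0,0,0,0,0,0.132],[0,0,0,0,0,0,0.132],[0,0,0,0,0,0,0.132]]]'; python3 -m handwheel '[[[0.05,0,0,0,0,0,0.132],[0.03,0,0,0,0,0,0.132],[0,0,0,0,0,0,0.132],[0,0,0,0,0,0,0.132],[0,0,0,0,0,0,0.132]]]';  python3 - <<'E'
from h import *
go((662.7,-30.1,152),135)
s=eyes.snapshot("wrist"); crop(s,260,140,370,225,7,"w19c.png")
s=eyes.snapshot("scene"); crop(s,230,120,330,210,7,"s19c.png")
E
```

```text
time_s: 19.6
tcp_pos: [662.2, -30.3, 159.5]
tool_rot: [-0.653, -0.271, 0.653, -0.271]
contact_force: [0.9, -1.0, -2.0]
grip_width: 0.569
time_s: 20.02
tcp_pos: [662.2, -30.2, 156.5]
tool_rot: [-0.653, -0.271, 0.653, -0.271]
contact_force: [1.3, -0.3, -1.9]
grip_width: 0.57
t 20.02 tcp [662.18 -30.22 156.46] F [ 1.28 -0.3  -1.89] w 50.19 mm
tool y ang -44.99 tool z ang -134.99 x axis [-0. -0. -1.]
shift units [ 0.11  0.01 -0.01]
yaw err deg -0.01 turn units about x 0.001
shift after turn [ 0.11  0.01 -0.01]
```

View pics/w19c.png

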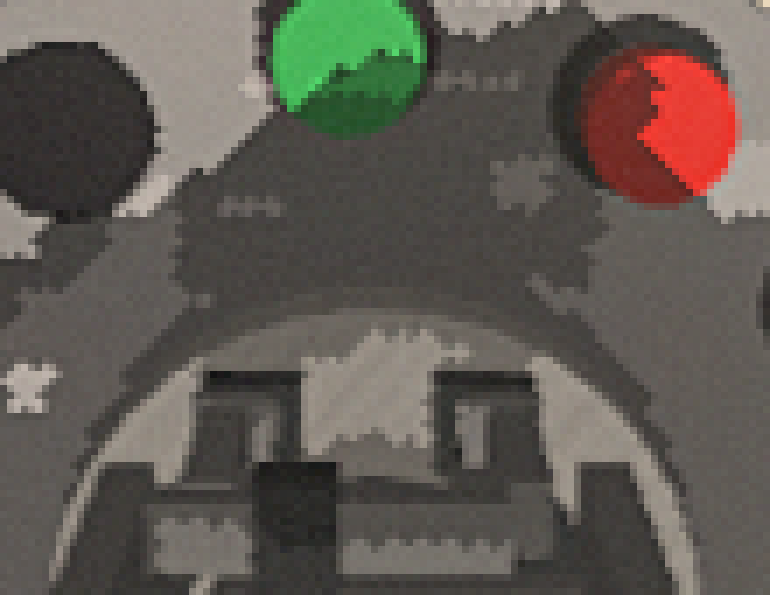

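View pics/s19c.png

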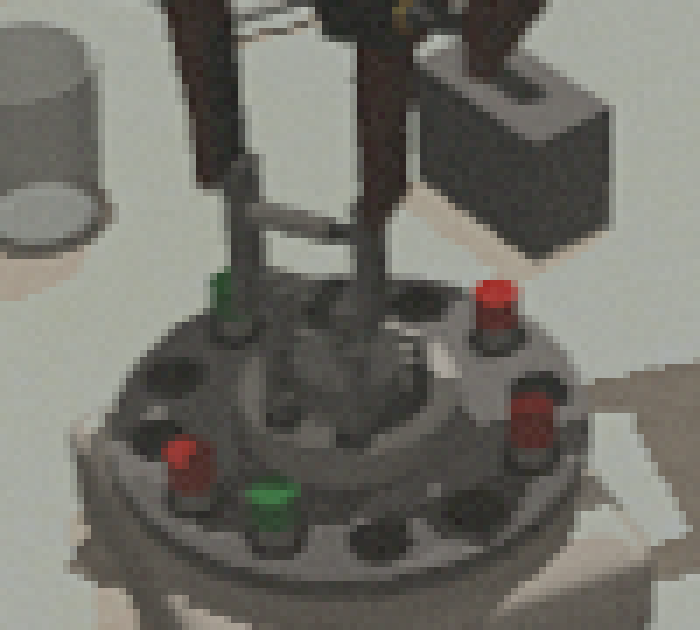

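```bash
for k in 1; do python3 -m handwheel '[[[0.03,0,0,0,0,0,0.132],[0,0,0,0,0,0,0.132],[0,0,0,0,0,0,0.132],[0,0,0,0,0,0,0.132]]]'; python3 -m handwheel '[[[0.025,0,0,0,0,0,0.132],[0,0,0,0,0,0,0.132],[0,0,0,0,0,0,0.132],[0,0,0,0,0,0,0.132]]]'; python3 -m handwheel '[[[0.025,0,0,0,0,0,0.132],[0,0,0,0,0,0,0.132],[0,0,0,0,0,0,0.132],[0,0,0,0,0,0,0.132]]]'; done
```

```text
time_s: 20.45
tcp_pos: [662.2, -30.2, 155.3]
tool_rot: [-0.653, -0.271, 0.653, -0.271]
contact_force: [1.8, -0.8, -1.5]
grip_width: 0.571
time_s: 20.78
tcp_pos: [662.3, -30.2, 154.7]
tool_rot: [0.653, 0.271, -0.653, 0.271]
contact_force: [1.0, -1.2, 1.4]
grip_width: 0.568
time_s: 21.12
tcp_pos: [662.2, -30.2, 153.5]
tool_rot: [0.653, 0.271, -0.653, 0.271]
contact_force: [1.5, -1.2, 1.9]
grip_width: 0.572
```

```bash
python3 -m handwheel '[[[0.025,0,0,0,0,0,0.132],[0,0,0,0,0,0,0.132],[0,0,0,0,0,0,0.132],[0,0,0,0,0,0,0.132]]]'; python3 -m handwheel '[[[0.02,0,0,0,0,0,0.132],[0,0,0,0,0,0,0.132],[0,0,0,0,0,0,0.132],[0,0,0,0,0,0,0.132]]]'; python3 -m handwheel '[[[0,0,0,0,0,0,0.132],[0,0,0,0,0,0,0.132]]]'
```

```text
time_s: 21.45
tcp_pos: [662.2, -30.2, 152.3]
tool_rot: [-0.653, -0.271, 0.653, -0.271]
contact_force: [0.6, -0.0, 2.1]
grip_width: 0.568
time_s: 21.78
tcp_pos: [662.2, -30.1, 151.6]
tool_rot: [0.653, 0.271, -0.653, 0.271]
contact_force: [1.0, -0.7, 3.4]
grip_width: 0.575
time_s: 21.95
tcp_pos: [662.2, -30.2, 151.6]
tool_rot: [0.653, 0.271, -0.653, 0.271]
contact_force: [0.7, -0.8, 3.0]
grip_width: 0.572
```

```bash
python3 -m handwheel '[[[0,0,0,0,0,0,0.17],[0,0,0,0,0,0,0.21],[0,0,0,0,0,0,0.25],[0,0,0,0,0,0,0.29],[0,0,0,0,0,0,0.33],[0,0,0,0,0,0,0.37],[0,0,0,0,0,0,0.4],[0,0,0,0,0,0,0.415],[0,0,0,0,0,0,0.415],[0,0,0,0,0,0,0.415],[0,0,0,0,0,0,0.415]]]'; python3 - <<'E'
from h import *
st()
s=eyes.snapshot("wrist"); crop(s,260,140,370,225,7,"w20c.png")
E
```

```text
time_s: 22.87
tcp_pos: [662.1, -30.0, 151.6]
tool_rot: [-0.653, -0.271, 0.653, -0.271]
contact_force: [-0.5, 0.1, 2.5]
grip_width: 0.705
t 22.87 tcp [662.09 -30.04 151.55] F [-0.51  0.13  2.45] w 62.07 mm
```

View pics/w20c.png

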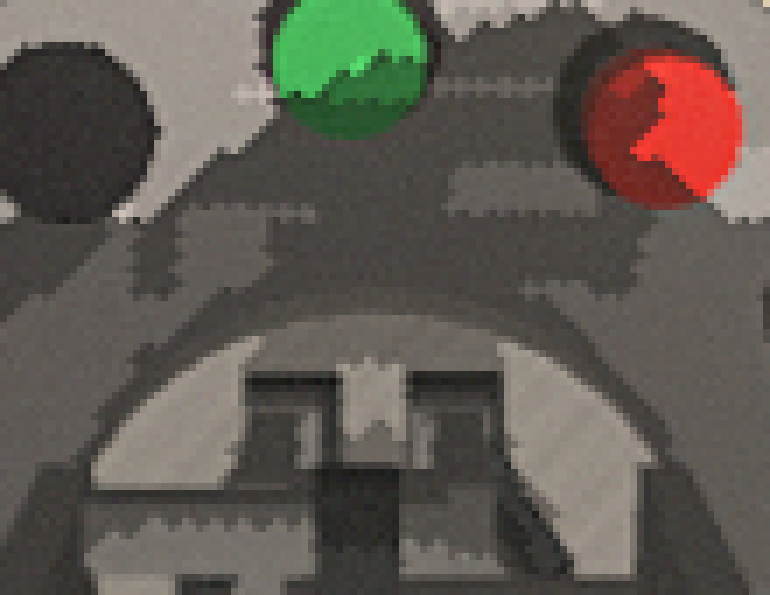

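```bash
python3 -m handwheel '[[[0,0,0,0,0,0,0.425],[-0.05,0,0,0,0,0,0.425],[-0.1,0,0,0,0,0,0.425],[-0.1,0,0,0,0,0,0.425],[-0.1,0,0,0,0,0,0.425],[-0.2,0,0,0,0,0,0.425],[0,0,0,0,0,0,0.425],[0,0,0,0,0,0,0.425],[0,0,0,0,0,0,0.425],[0,0,0,0,0,0,0.425]]]'; python3 - <<'E'
from h import *
st()
s=eyes.snapshot("wrist"); crop(s,260,140,370,225,7,"w21c.png")
s=eyes.snapshot("scene"); crop(s,230,120,330,210,7,"s21c.png")
E
```

```text
time_s: 23.75
tcp_pos: [662.1, -30.2, 173.2]
tool_rot: [-0.653, -0.271, 0.653, -0.271]
contact_force: [0.3, 0.3, -1.9]
grip_width: 0.711
t 23.75 tcp [662.06 -30.19 173.16] F [ 0.31  0.32 -1.9 ] w 62.58 mm
```

View pics/w21c.png

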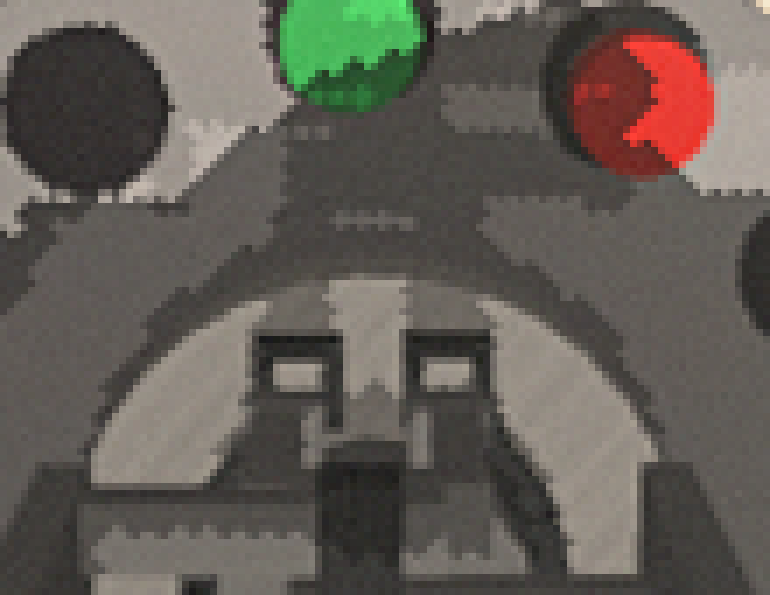

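View pics/s21c.png

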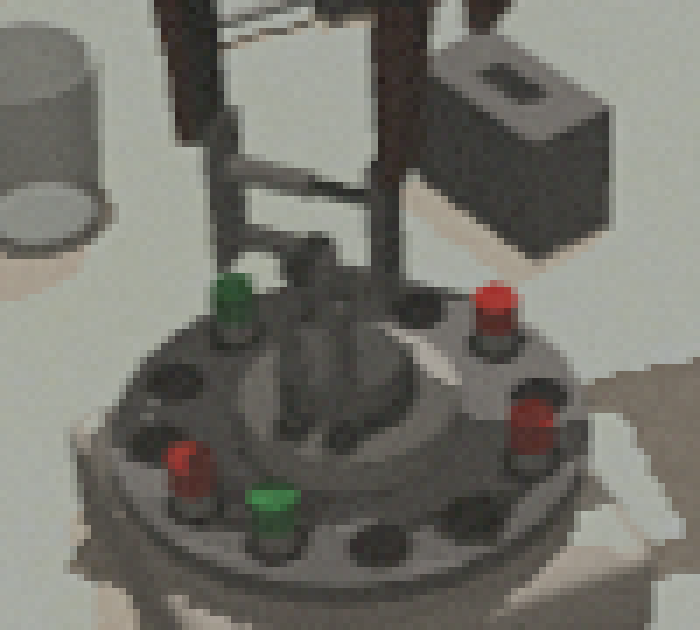

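```bash
python3 -m handwheel '[[[-0.4,0,0,0,0,0,0.425],[-0.6,0,0,0,0,0,0.425],[-0.6,0.06,0.4,0,0,0,0.425],[0,0.07,0.6,0.4,0,0,0.425],[0,0.1,0.7,0.6,0,0,0.425],[0,0.1,0.7,0.6,0,0,0.425],[0,0.1,0.7,0.6,0,0,0.425],[0,0.1,0.7,0.6,0,0,0.425],[0,0.1,0.7,0.6,0,0,0.425],[0,0.1,0.7,0.5,0,0,0.425],[0,0.1,0.6,0.3,0,0,0.425],[0,0.1,0.4,0.02,0,0,0.425],[0,0,0,0,0,0,0.425],[0,0,0,0,0,0,0.425],[0,0,0,0,0,0,0.425],[0,0,0,0,0,0,0.425]]]'; python3 - <<'E'
from h import *
go((493.8,-251,150),106)
s=eyes.snapshot("top"); crop(s,310,130,400,220,6,"t22c.png")
s=eyes.snapshot("wrist"); cv2.imwrite("pics/w22.png",s["color"][:,:,::-1])
E
```

```text
time_s: 25.18
tcp_pos: [473.5, -189.7, 237.2]
tool_rot: [-0.7, -0.099, 0.7, -0.099]
contact_force: [0.7, 0.1, -2.1]
grip_width: 0.712
t 25.18 tcp [ 473.49 -189.7   237.21] F [ 0.71  0.15 -2.13] w 62.69 mm
tool y ang -73.95 tool z ang -163.95 x axis [-0.  0. -1.]
shift units [ 2.18  1.61 -0.06]
yaw err deg -0.05 turn units about x 0.007
shift after turn [ 2.18  1.61 -0.07]
```

View pics/t22c.png

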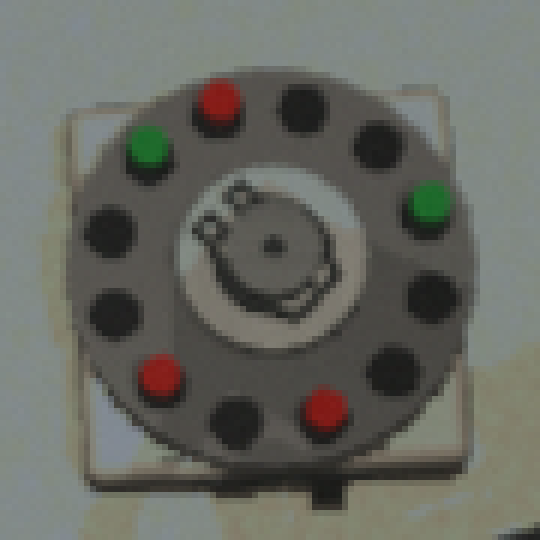

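View pics/w22.png

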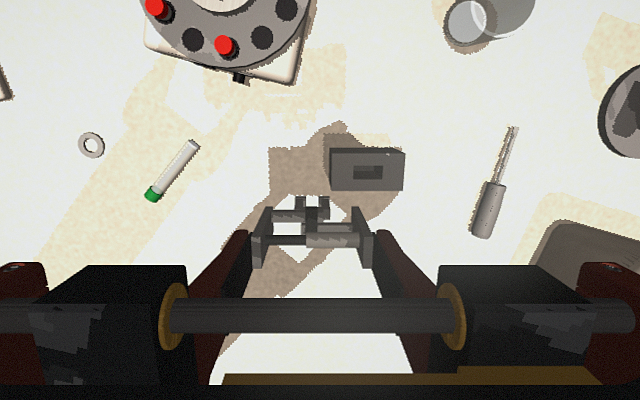

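```bash
python3 -m handwheel '[[[0.2,0.5,0,0,0,0,0.425],[0.5,0.6,-0.06,0,0,0,0.425],[0.5,0.51,0,0,0,0,0.425],[0.5,0,0,0,0,0,0.425],[0.3,0,0,0,0,0,0.425],[0.18,0,0,0,0,0,0.425],[0,0,0,0,0,0,0.425],[0,0,0,0,0,0,0.425],[0,0,0,0,0,0,0.425],[0,0,0,0,0,0,0.425],[0,0,0,0,0,0,0.425]]]'; python3 - <<'E'
from h import *
go((493.8,-251,76),106)
s=eyes.snapshot("wrist"); crop(s,240,140,390,260,5,"w23c.png")
W=cloud(s)
q=W[120:215,240:390].reshape(-1,3)
p=q[(q[:,2]>57)&(q[:,2]<66)]
print(len(p),cv2.minAreaRect(p[:,:2].astype(np.float32)))
E
```

```text
time_s: 26.2
tcp_pos: [493.5, -251.4, 151.8]
tool_rot: [0.701, 0.098, -0.7, 0.099]
contact_force: [-1.0, -0.5, -2.2]
grip_width: 0.714
t 26.20 tcp [ 493.45 -251.45  151.82] F [-0.98 -0.48 -2.17] w 62.87 mm
tool y ang -73.98 tool z ang -163.98 x axis [ 0. -0. -1.]
shift units [ 1.9  -0.01 -0.01]
yaw err deg -0.02 turn units about x 0.003
shift after turn [ 1.9  -0.01 -0.01]
3183 ((493.7347717285156, -250.47415161132812), (43.814292907714844, 84.03234100341797), 15.92812728881836)
```

View pics/w23c.png

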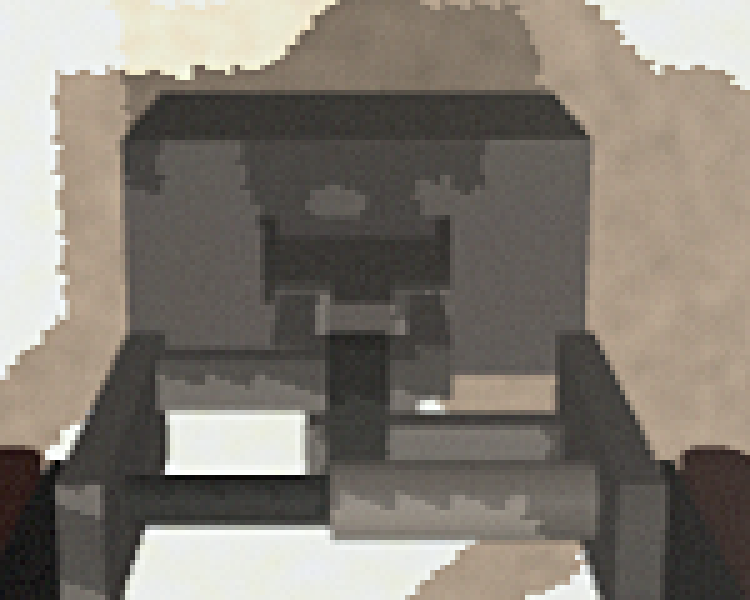

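```bash
python3 -m handwheel '[[[0.2,-0.015,0,0,0,0,0.425],[0.2,0,0,0,0,0,0.425],[0.2,0,0,0,0,0,0.425],[0,0,0,0,0,0,0.425],[0,0,0,0,0,0,0.425],[0,0,0,0,0,0,0.425]]]';python3 -m handwheel '[[[0.2,0,0,0,0,0,0.425],[0.3,0,0,0,0,0,0.425],[0.3,0,0,0,0,0,0.425],[0.2,0,0,0,0,0,0.425],[0.1,0,0,0,0,0,0.425],[0,0,0,0,0,0,0.425],[0,0,0,0,0,0,0.425],[0,0,0,0,0,0,0.425],[0,0,0,0,0,0,0.425],[0,0,0,0,0,0,0.425]]]'
```

```text
time_s: 26.75
tcp_pos: [492.7, -250.8, 126.1]
tool_rot: [-0.7, -0.098, 0.7, -0.098]
contact_force: [0.1, -0.1, -0.9]
grip_width: 0.715
time_s: 27.58
tcp_pos: [493.1, -251.1, 83.1]
tool_rot: [0.701, 0.098, -0.7, 0.099]
contact_force: [-1.0, 0.0, -1.4]
grip_width: 0.72
```

```bash
python3 -m handwheel '[[[0.1,0,0,0,0,0,0.425],[0.05,0,0,0,0,0,0.425],[0,0,0,0,0,0,0.425],[0,0,0,0,0,0,0.425],[0,0,0,0,0,0,0.425],[0,0,0,0,0,0,0.425]]]';python3 -m handwheel '[[[0.02,0,0,0,0,0,0.425],[0,0,0,0,0,0,0.425],[0,0,0,0,0,0,0.425],[0,0,0,0,0,0,0.425],[0,0,0,0,0,0,0.425]]]'
```

```text
time_s: 28.08
tcp_pos: [492.7, -250.8, 76.2]
tool_rot: [-0.7, -0.098, 0.7, -0.098]
contact_force: [-0.2, -0.3, -1.6]
grip_width: 0.715
time_s: 28.5
tcp_pos: [492.9, -250.9, 76.0]
tool_rot: [0.7, 0.098, -0.7, 0.098]
contact_force: [-0.9, 1.3, 2.0]
grip_width: 0.71
```

Seated: the weight came off and the height is the same as at pick-up. Now I open the gripper.

```bash
python3 -m handwheel '[[[0,0,0,0,0,0,0.5],[0,0,0,0,0,0,0.6],[0,0,0,0,0,0,0.8],[0,0,0,0,0,0,1],[0,0,0,0,0,0,1],[0,0,0,0,0,0,1],[0,0,0,0,0,0,1],[-0.2,0,0,0,0,0,1],[-0.5,0,0,0,0,0,1],[-0.8,0,0,0,0,0,1],[-0.8,0,0,0,0,0,1],[-0.8,0,0,0,0,0,1],[-0.5,0,0,0,0,0,1],[0,0,0,0,0,0,1],[0,0,0,0,0,0,1],[0,0,0,0,0,0,1],[0,0,0,0,0,0,1]]]'; python3 - <<'E'
from h import *
st()
s=eyes.snapshot("wrist"); cv2.imwrite("pics/w24.png",s["color"][:,:,::-1])
W=cloud(s); q=W[100:215,200:400].reshape(-1,3)
for lo,hi in ((57,66),(98,125)):
    p=q[(q[:,2]>lo)&(q[:,2]<hi)]
    print(lo,len(p),cv2.minAreaRect(p[:,:2].astype(np.float32)),np.median(p[:,2]))
s=eyes.snapshot("scene"); crop(s,220,100,340,220,6,"s24c.png")
W=cloud(s);c=W[140:215,235:330]; 
s=eyes.snapshot("top"); W=cloud(s); d=np.hypot(W[...,0]-642,W[...,1]+51.5); col=s["color"].max(-1)
m=(d<42)&(d>21)&(col<60); p=W[m]; print("ring dark",len(p),p.mean(0),np.percentile(p[:,2],[10,50,90])); 
crop(s,310,130,400,220,6,"t24c.png")
E
```

```text
time_s: 29.92
tcp_pos: [492.3, -250.5, 217.6]
tool_rot: [-0.699, -0.099, 0.701, -0.098]
contact_force: [0.5, 0.1, 0.2]
grip_width: 1.002
t 29.92 tcp [ 492.26 -250.52  217.62] F [0.51 0.11 0.16] w 88.19 mm
57 1804 ((493.44873046875, -250.57907104492188), (44.22038269042969, 84.0088119506836), 16.074542999267578) 61.66248062238955
98 720 ((492.6085510253906, -250.87847900390625), (18.350292205810547, 63.85901641845703), 16.061037063598633) 103.83681423629795
ring dark 59 [634.28 -45.2   91.01] [86.07 92.92 96.17]
```

View pics/w24.png

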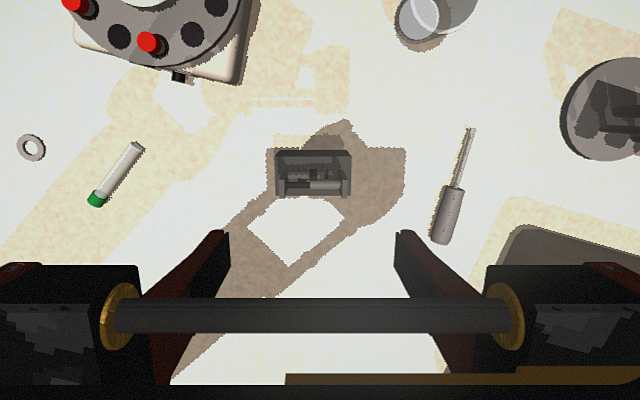

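View pics/s24c.png

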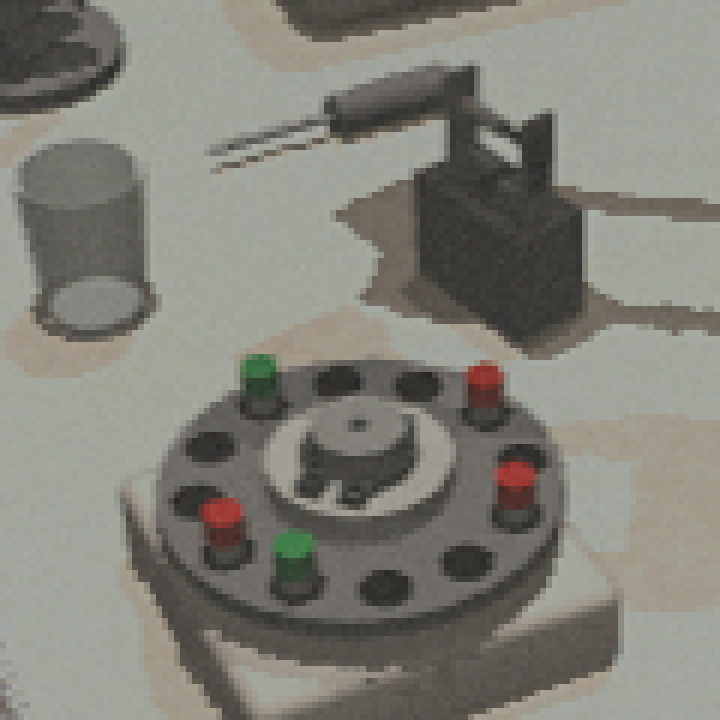

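```bash
python3 -m handwheel '[[[-0.4,-0.5,-0.3,0,0,0,1],[-0.4,-0.8,-0.6,0,0,0,1],[-0.3,-0.8,-0.7,0,0,0,1],[0,-0.6,-0.7,0,0,0,1],[0,0,-0.4,0,0,0,1],[0,0,0,0,0,0,1],[0,0,0,0,0,0,1],[0,0,0,0,0,0,1],[0,0,0,0,0,0,1]]]'; python3 - <<'E'
from h import *
o,M=st()
s=eyes.snapshot("wrist"); W=cloud(s); z=W[...,2]
cv2.imwrite("pics/w25.png",s["color"][:,:,::-1])
d=np.hypot(W[...,0]-643.3,W[...,1]+50.2); col=s["color"].max(-1).astype(int)
m=(d<15);print("head",np.median(z[m]))
m=(d>32)&(d<38)&(col>120); print("boss",m.sum(),np.median(z[m]))
m=(d>21.5)&(d<38)&(z>90.5)&(z<97); p=W[m]; print("ring",len(p),np.median(p[:,2]),cv2.minAreaRect(p[:,:2].astype(np.float32)))
A=np.c_[p[:,:2]-p[:,:2].mean(0),np.ones(len(p))]; print("plane",np.linalg.lstsq(A,p[:,2],rcond=None)[0])
v,u=np.where((d<45)&(z>80)); crop(s,u.min()-3,v.min()-3,u.max()+4,v.max()+4,7,"w25c.png")
E
```

```text
time_s: 30.82
tcp_pos: [564.6, -121.7, 262.1]
tool_rot: [-0.7, -0.098, 0.701, -0.098]
contact_force: [0.5, -0.2, 0.3]
grip_width: 1.001
t 30.82 tcp [ 564.55 -121.73  262.12] F [ 0.46 -0.21  0.32] w 88.05 mm
head 104.41521953330283
boss 1121 87.37126576140741
ring 592 92.35304683256652 ((645.182861328125, -48.35054016113281), (60.26655960083008, 50.25872039794922), 45.73221206665039)
plane [ 0.   -0.   92.37]
```

View pics/w25c.png

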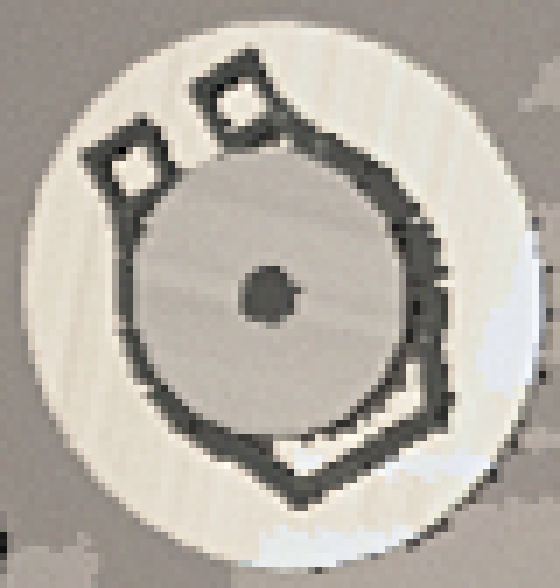

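```bash
python3 -c "
from workcell import finish_job
print(finish_job())"
```

```text
the job is handed in; nothing more can be done
None
```

The retaining ring is in the spindle's groove and the pliers are back upright in their stand. I handed the job in at about 31 s. The job reports no verdict, so the results below come from my own camera and force readings.

- **Ring:** its top is level at 92.4 mm, which puts its middle about 44 mm above the housing's top. It is centred on the spindle axis to within a few tenths of a millimetre. The wheel's boss is held 2.5 mm down, so the ring is pressing up against the underside of the head.
- **Spread and force:** the last camera estimate of the spread, just before the final small squeeze, was about 9 mm. The grip width suggested up to about 11 mm, still under the 12 mm limit. I measured about 1 mm of spread once the ring had contracted. Pressing it on took about 5 N.
- **Pliers:** they seated at the same height as when I picked them up. They stand upright about 1 mm from the stand's centre, at the resting width of 64 mm.
- **Bystanders:** the arm touched none of the other objects, and those in the last pictures (washer, tube, screwdriver and beaker) looked undisturbed. I did not measure their positions.

The camera's spread reading ran 1 to 1.5 mm below the value worked out from the squeeze. The top and wrist cameras also disagreed by about 1 mm on positions, so I worked from the wrist camera.

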